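# Build the sieve tower on the sample receiver

## Task

Build the sieve tower for the next sample on the fixed metal receiver cup, one part at a time from the bottom up: the fine blue sieve first, the green one on it, the coarse yellow one on that, and the red lid on top, each set fully home and level so that its foot is inside the part below. Leave the spare pink sieve, the amber bottle and the grey cell counter where they are, and let go of everything at the end.

Things in the scene. Friction and masses are not known exactly. Their poses are not given: they have to be found in the camera images.
- receiver: fixed bare aluminium cup, the foot of the tower: 60 mm across, on a flat black disc 86 mm across and 8 mm thick. Origin: centre of its underside on the bench, z up. Rim at z 55 mm; bore 48 mm, 35 mm deep. A thin steel stub sticks out of its side along its own +x, to 58 mm from the axis, at z 14 mm. A sieve seated in it has its origin 45 mm above this one.
- sieve_blue: BLUE round stacking sieve, 56 mm across, 42 mm tall, 45 g. Origin: centre of underside, z up the axis. Foot z 0-10 mm (43 mm across, tapered to 32 at the bottom), shoulder z 10, outer wall 56 mm across z 10-42, bore 48 mm, mesh floor z 14. Stands on its foot. The foot drops 10 mm into the bore below (2.5 mm play all round) till the shoulder rests on that rim: origin 32 mm above that of the sieve below. Finest; lowest.
- sieve_green: GREEN round stacking sieve, 56 mm across, 42 mm tall, 45 g. Origin: centre of underside, z up the axis. Foot z 0-10 mm (43 mm across, tapered to 32 at the bottom), shoulder z 10, outer wall 56 mm across z 10-42, bore 48 mm, mesh floor z 14. Stands on its foot. The foot drops 10 mm into the bore below (2.5 mm play all round) till the shoulder rests on that rim: origin 32 mm above that of the sieve below. Medium; second.
- sieve_yellow: YELLOW round stacking sieve, 56 mm across, 42 mm tall, 45 g. Origin: centre of underside, z up the axis. Foot z 0-10 mm (43 mm across, tapered to 32 at the bottom), shoulder z 10, outer wall 56 mm across z 10-42, bore 48 mm, mesh floor z 14. Stands on its foot. The foot drops 10 mm into the bore below (2.5 mm play all round) till the shoulder rests on that rim: origin 32 mm above that of the sieve below. Coarsest; third.
- lid: RED lid with a knob, 44 mm tall, 50 g. Origin: centre of underside, z up the axis. Same foot as the sieves z 0-10 mm (43 mm across, tapered to 32), on which it stands; disc 56 mm across z 10-16; round knob 28 mm across z 16-44, to grip. Seated on a sieve, its origin is 32 mm above that of the sieve.
- sieve_pink: PINK spare round stacking sieve, 56 mm across, 42 mm tall, 45 g. Origin: centre of underside, z up the axis. Foot z 0-10 mm (43 mm across, tapered to 32 at the bottom), shoulder z 10, outer wall 56 mm across z 10-42, bore 48 mm, mesh floor z 14. Stands on its foot. The foot drops 10 mm into the bore below (2.5 mm play all round) till the shoulder rests on that rim: origin 32 mm above that of the sieve below. Bystander: leave alone.
- bottle: bystander: amber glass bottle with a black cap, 66 mm in diameter, 150 mm tall, standing; origin at the centre of its underside. Leave it alone.
- counter: bystander: grey cell-counter box with a row of small red and white keys, 90 x 200 x 46 mm (x, y, z); origin at the centre of its underside. Leave it alone.
Mind the look-alikes: they are no part of the job. Of the things that look like the lid, the smallest one is meant.

How it is judged:
By the outcome, as a careful person would: the job done as asked, in the order asked, and still so for the second after the job is handed in, with the robot touching nothing.
It also fails if it takes over 120 s, if anything falls off the work surface, if the arm or the gripper's body presses on something with over 40 N, if the wrist force passes 120 N, or if a joint passes its speed limit or range.

## Robot

A 7-joint arm with a two-finger parallel gripper is mounted at the origin on the work surface. World frame = base frame: x ahead of the robot, y to its left, z up, the work surface at z = 0. Lengths are in m, angles in rad, forces in N, time in s.
With the tool pointing down it reaches from about 0.425 to 0.925 m from the base axis. Payload 6.8 kg.
Tool frame: the origin (TCP) lies between the finger pads; the fingertips stand 11 mm ahead of it and the grasp point (between the pads) lies 8 mm behind it; z points along the fingers, y is the line along which they close (so a half turn about z gives the same grasp; the last joint's range is limited). The gripper opens to 85 mm and grips with 20 to 120 N. Pads are 22 mm wide; open, the fingers measure 114 mm over their backs; the gripper's body (76 mm by 85 mm) begins 54 mm behind the grasp point. The pads swing forward as they close: fully open they stand 13 mm farther back than shut.
Start: joints at [1.107, 0.477, 0.022, 1.555, -0.011, 1.109, -0.083], TCP at [0.235, -0.633, 0.208] pointing down, gripper open.
Joint ranges: [-2.96, 2.96], [-0.34, 2.1], [-1.41, 1.46], [0.24, 2.44], [-1.37, 4.51], [0.17, 1.92], [-2.96, 2.96]. Speed limits (rad/s): [2.39, 2.39, 3.14, 3.14, 3.14, 3.14, 3.14].

## Interface

Orientations are given as a rotation vector (axis times angle).
In Python, from bench import r gives the robot as it stands.
- The arm moves only by the tool send_rows, never from a script. Its argument "deltas" is a list of rows, each an object of numbers: "dx", "dy", "dz": the shift along the world's x, y, z in mm; "rx", "ry", "rz": the turn, a rotation vector about the world's x, y, z in degrees. A call has 1 to 5 rows; each row is the pose to reach, as a shift and turn from the pose commanded when the call began; what a row does not reach only later rows make up. A row lasts 1/12 s, in which the tool goes at most 41.7 mm and 7.16 degrees, less where a joint would pass 70% of its speed; a pose out of reach is approached as far as the arm can. A call with a gripper value outside its range is refused whole. "jaw" is the finger opening in mm, from 0 to 85.4, set as the call begins (left out, the last holds). The fingers move at their own pace and stop on an object; "newtons" is the grip in N (left out, the last holds). Time passes only in rows, so rows that repeat a pose let the fingers close. It gives the time, the measured TCP pose, the force, the opening and the grip force at its end, in the units of the state.
- r.get_obs(): the state, without advancing time (a new reading comes with each control period).
- r.grab_frame(name): name is "scene" or "top"; returns a dict with "frame" (480x640x3 uint8, blue, green, red), "z_map" (480x640 float32, m along the optical axis (not along the pixel's ray), 0 where there is no reading), "vertical_fov" (degrees; the focal length in pixels is half the picture's height over the tangent of half this angle, whatever the lens; pixels are square), "cx", "cy" (the principal point, pixels), "distortion" ([k1, k2, p1, p2, k3] as OpenCV has them; the pictures are not rectified), "xyz" and "orientation" of the camera in the world. Camera axes: x right, y down, z forward; pixel columns grow to the right and rows downward; lengths in m; the calibration is good to about 2 mm. A picture is of the moment at which its call begins.
- r.hand_in(): hands the job in; it is judged then, once.
The state is a dict: "clock": time; "joints": joint angles; "qvel": joint speeds; "tau": joint torques, N m; "tcp_pos": TCP position; "orientation": TCP orientation; "contact_force": force on the tool from outside, world axes, zero at the start; "moment": the same for the moment, N m; "grip_width": finger opening in m; "gripper_force": force on a finger pad.
Only numpy, scipy, OpenCV 4.12 (cv2) and the standard library are available. Lean on these libraries where they do the work, as an engineer would, in place of code of your own. Each camera call takes 0.05 s, during which the arm holds its last target. There are 200 camera calls.

## Working session

There is one attempt and no reset: what is moved stays moved. The work goes in short steps, Python scripts to look and compute and a tool call to move; the robot and the scene stay as the last step left them, time stands still between calls to the robot, and variables do not carry over. Pictures are saved under pics/ and viewed, at most 14 in all, crops included, and the job is handed in when it is done.

Besides the shell and the picture viewer there is one more tool, called after "Call:" in YAML: its name, and indented under it one key for each argument. send_rows: Moves the arm, as the interface text tells. Its arguments: {"type":"object","properties":{"deltas":{"type":"array","items":{"type":"object","properties":{"dx":{"type":"number"},"dy":{"type":"number"},"dz":{"type":"number"},"rx":{"type":"number"},"ry":{"type":"number"},"rz":{"type":"number"}}}},"jaw":{"type":"number"},"newtons":{"type":"number"}},"required":["deltas"]}

```bash
ls; mkdir -p pics; cat > h.py <<'E'
import numpy as np, cv2
from bench import r
from scipy.spatial.transform import Rotation as R
def grab(n):
    d=r.grab_frame(n); h=d['frame'].shape[0]
    f=h/2/np.tan(np.radians(d['vertical_fov'])/2)
    d['K']=np.array([[f,0,d['cx']],[0,f,d['cy']],[0,0,1.]]); d['D']=np.array(d['distortion'],float)
    o=np.array(d['orientation'],float); d['R']=R.from_rotvec(o).as_matrix() if o.size==3 else (o if o.shape==(3,3) else R.from_quat(o).as_matrix())
    d['t']=np.array(d['xyz']); return d
def cloud(d):
    h,w=d['z_map'].shape; v,u=np.mgrid[:h,:w]
    p=cv2.undistortPoints(np.stack([u,v],-1).reshape(-1,1,2).astype(np.float64),d['K'],d['D']).reshape(h,w,2)
    z=d['z_map'][...,None]; c=np.concatenate([p*z,z],-1)
    return c@d['R'].T+d['t']
def onplane(d,uv,z):
    p=cv2.undistortPoints(np.array(uv,float).reshape(-1,1,2),d['K'],d['D']).reshape(-1,2)
    ray=np.c_[p,np.ones(len(p))]@d['R'].T
    return d['t']+ray*((z-d['t'][2])/ray[:,2])[:,None]
E
python3 - <<'E'
from h import *
for n in('scene','top'):
    d=grab(n); cv2.imwrite(f'pics/{n}0.png',d['frame']); print(n,d['t'],d['R'].round(2).tolist(),d['K'][0,0],d['D'])
o=r.get_obs();print({k:np.round(v,3) for k,v in o.items()})
E
```

```text
pics
scene [ 1.17669479 -1.07897491  0.84390535] [[0.87, 0.26, -0.41], [0.49, -0.46, 0.74], [0.01, -0.85, -0.53]] 537.6587657323349 [-0.13432204  0.          0.          0.          0.        ]
top [0.44847315 0.01216937 1.0686886 ] [[-0.0, -0.99, 0.11], [-1.0, 0.0, 0.01], [-0.01, -0.11, -0.99]] 450.39977207830987 [-0.0269975  0.         0.         0.         0.       ]
{'clock': np.float64(0.1), 'joints': array([ 1.107,  0.478,  0.022,  1.556, -0.011,  1.109, -0.083]), 'qvel': array([-0.   , -0.002,  0.   , -0.003,  0.   ,  0.   , -0.   ]), 'tau': array([ 5.0000e-03, -5.9776e+01,  1.6140e+00, -2.8195e+01,  1.3000e-02,
        5.0000e-03,  0.0000e+00]), 'tcp_pos': array([ 0.235, -0.632,  0.207]), 'orientation': array([-3.09e+00, -5.56e-01,  1.00e-03]), 'contact_force': array([-0.471,  0.281,  1.404]), 'moment': array([ 0.041,  0.02 , -0.053]), 'gripper_force': np.float64(0.0), 'grip_width': np.float64(0.085)}
```

View pics/scene0.png

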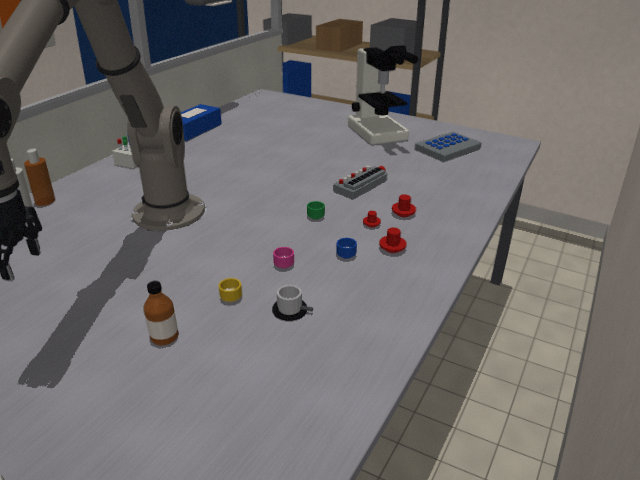

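View pics/top0.png

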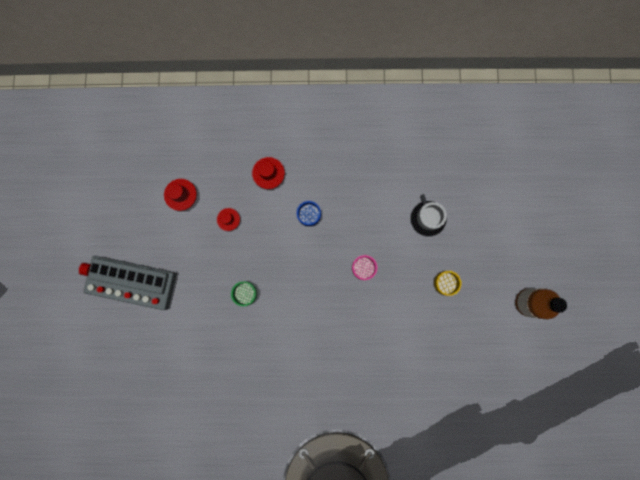

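Top view: blue at (309,213), green (244,293), yellow (448,283), pink (364,268) and receiver (431,217). Lid look-alikes are the red ones at (181,194), (268,173) and (228,219). The last is the smallest, so I'm choosing it and will check it in a crop.

```bash
cat >> h.py <<'E'
HS={'blue':(105,125),'green':(55,85),'yellow':(18,32),'pink':(150,172),'red':(-6,6)}
def mask(d,c):
    hsv=cv2.cvtColor(d['frame'],cv2.COLOR_BGR2HSV); a,b=HS[c]; H=hsv[...,0].astype(int)
    if a<0: H=np.where(H>90,H-180,H)
    return (H>=a)&(H<=b)&(hsv[...,1]>110)&(hsv[...,2]>50)
def circ(P,z0,z1,m):
    # centre of the rim circle: outermost points between heights
    q=P[m&(P[...,2]>z0)&(P[...,2]<z1)][:,:2]
    if len(q)<5: return None
    (x,y),rad=cv2.minEnclosingCircle(q.astype(np.float32)); return x,y,rad,len(q)
E
python3 - <<'E'
from h import *
for n in('top','scene'):
    d=grab(n);P=cloud(d); print(n)
    ws=(P[...,0]>.3)&(P[...,0]<1)&(abs(P[...,1])<.6)&(P[...,2]>.004)&(P[...,2]<.2)
    for c in HS:
        m=(mask(d,c)&ws).astype(np.uint8)
        k,L,S,C=cv2.connectedComponentsWithStats(m)
        for i in range(1,k):
            if S[i,4]<40: continue
            mm=L==i; q=P[mm]; zt=np.percentile(q[:,2],97)
            print(c,S[i].tolist(),'zmax %.4f'%zt,'all',np.round(circ(P,.004,.2,mm),4),'top',np.round(circ(P,zt-.006,zt+.006,mm),4))
    b=np.median(P[...,2][(P[...,0]>.35)&(P[...,0]<.9)&(abs(P[...,1])<.4)]);print('bench',b)
    if n=='top':
        g=d['frame']
        cv2.imwrite('pics/crop1.png',cv2.resize(g[140:320,150:480],None,fx=2.4,fy=2.4,interpolation=cv2.INTER_CUBIC))
        np.save('P.npy',P)
        q=P[190:245,400:460].reshape(-1,3)
        for z0,z1 in((.05,.06),(.005,.012),(.012,.05)):
            s=q[(q[:,2]>z0)&(q[:,2]<z1)]; print(z0,len(s),s.mean(0).round(4),cv2.minEnclosingCircle(s[:,:2].astype(np.float32)))
E
```

```text
top
blue [297, 201, 24, 25, 198] zmax 0.0454 all [6.161e-01 6.190e-02 2.820e-02 1.980e+02] top [6.161e-01 6.190e-02 2.820e-02 1.060e+02]
green [231, 282, 25, 24, 135] zmax 0.0449 all [4.310e-01 2.087e-01 2.850e-02 1.350e+02] top [4.310e-01 2.087e-01 2.850e-02 9.500e+01]
yellow [434, 271, 28, 25, 279] zmax 0.0443 all [ 4.536e-01 -2.563e-01  2.890e-02  2.790e+02] top [ 4.536e-01 -2.563e-01  2.890e-02  1.410e+02]
pink [352, 255, 25, 25, 150] zmax 0.0455 all [ 4.904e-01 -6.580e-02  2.830e-02  1.500e+02] top [ 4.904e-01 -6.580e-02  2.830e-02  1.150e+02]
red [252, 157, 33, 32, 815] zmax 0.0641 all [7.168e-01 1.581e-01 3.950e-02 8.150e+02] top [7.168e-01 1.574e-01 1.960e-02 2.180e+02]
red [164, 179, 33, 32, 825] zmax 0.0645 all [6.666e-01 3.692e-01 4.080e-02 8.250e+02] top [6.650e-01 3.692e-01 2.020e-02 2.190e+02]
red [217, 208, 23, 23, 416] zmax 0.0459 all [6.065e-01 2.526e-01 2.760e-02 4.160e+02] top [6.056e-01 2.524e-01 1.410e-02 1.140e+02]
red [79, 263, 12, 13, 112] zmax 0.0450 all [4.881e-01 5.822e-01 1.530e-02 1.120e+02] top [4.889e-01 5.813e-01 1.380e-02 6.800e+01]
bench 0.0003480401
[... 594 characters left out ...]
219, 278, 23, 24, 421] zmax 0.0408 all [ 4.562e-01 -2.581e-01  3.260e-02  4.210e+02] top [ 4.564e-01 -2.569e-01  3.170e-02  1.280e+02]
pink [273, 247, 21, 21, 371] zmax 0.0413 all [ 4.936e-01 -6.650e-02  3.360e-02  3.710e+02] top [ 4.932e-01 -6.740e-02  3.230e-02  1.010e+02]
red [392, 194, 24, 23, 356] zmax 0.0609 all [6.701e-01 3.657e-01 4.200e-02 3.560e+02] top [6.686e-01 3.641e-01 2.160e-02 6.400e+01]
red [363, 211, 18, 16, 194] zmax 0.0426 all [6.063e-01 2.491e-01 3.050e-02 1.940e+02] top [6.084e-01 2.519e-01 1.590e-02 3.600e+01]
red [380, 228, 27, 25, 454] zmax 0.0609 all [7.183e-01 1.563e-01 4.200e-02 4.540e+02] top [7.198e-01 1.536e-01 2.100e-02 8.700e+01]
bench -0.0020715928258842053
```

View pics/crop1.png

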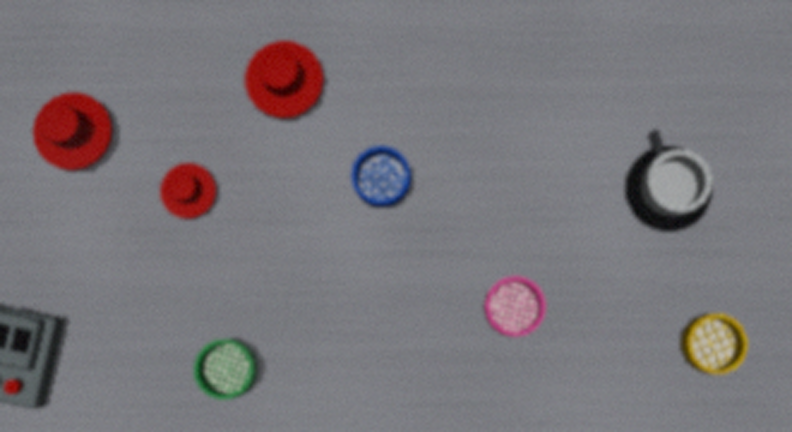

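The crop confirms the smallest lid at top pixel (228,219): disc about 55 mm across, 44 mm tall. Heading for blue at (0.616, 0.062), keeping the yaw fixed.

Call:
send_rows:
  deltas:
    - {"dx":15,"dy":28,"dz":6}
    - {"dx":30,"dy":56,"dz":12}
    - {"dx":45,"dy":84,"dz":18}
    - {"dx":60,"dy":112,"dz":24}
    - {"dx":75,"dy":140,"dz":30}
  jaw: 85
  newtons: 30

```text
$.deltas[0]: bad value
```

Call:
send_rows:
  deltas:
    - {"dx":15,"dy":28}
    - {"dx":30,"dy":56}
    - {"dx":45,"dy":84}
    - {"dx":60,"dy":112}
    - {"dx":75,"dy":140}

```text
$.deltas[0]: bad value
```

Call:
send_rows:
  deltas:
    - {"dx":15,"dy":28}
    - {"dx":30,"dy":56}
    - {"dx":45,"dy":84}
    - {"dx":60,"dy":112}
    - {"dx":75,"dy":140}

```text
$.deltas[0]: bad value
```

Call:
send_rows:
  deltas:
    - {"dx":15,"dy":28,"dz":6,"rx":0,"ry":0,"rz":0}
    - {"dx":30,"dy":56,"dz":12,"rx":0,"ry":0,"rz":0}
    - {"dx":45,"dy":84,"dz":18,"rx":0,"ry":0,"rz":0}
    - {"dx":60,"dy":112,"dz":24,"rx":0,"ry":0,"rz":0}
    - {"dx":75,"dy":140,"dz":30,"rx":0,"ry":0,"rz":0}
  jaw: 85
  newtons: 30

```text
clock: 0.62
tcp_pos: [0.3106, -0.4912, 0.2381]
orientation: [-3.092, -0.556, 0.0]
contact_force: [0.6, -0.4, 0.4]
grip_width: 0.085
gripper_force: 0.0
```

Call:
send_rows:
  deltas:
    - {"dx":18,"dy":33,"dz":0,"rx":0,"ry":0,"rz":0}
    - {"dx":36,"dy":66,"dz":0,"rx":0,"ry":0,"rz":0}
    - {"dx":54,"dy":99,"dz":0,"rx":0,"ry":0,"rz":0}
    - {"dx":72,"dy":132,"dz":0,"rx":0,"ry":0,"rz":0}
    - {"dx":90,"dy":165,"dz":0,"rx":0,"ry":0,"rz":0}

```text
clock: 1.03
tcp_pos: [0.4006, -0.326, 0.2381]
orientation: [3.092, 0.556, 0.0]
contact_force: [0.1, -0.4, -0.5]
grip_width: 0.0852
gripper_force: 0.0
```

Call:
send_rows:
  deltas:
    - {"dx":18,"dy":33,"dz":0,"rx":0,"ry":0,"rz":0}
    - {"dx":36,"dy":66,"dz":0,"rx":0,"ry":0,"rz":0}
    - {"dx":54,"dy":99,"dz":0,"rx":0,"ry":0,"rz":0}
    - {"dx":72,"dy":132,"dz":0,"rx":0,"ry":0,"rz":0}
    - {"dx":90,"dy":165,"dz":0,"rx":0,"ry":0,"rz":0}

```text
clock: 1.45
tcp_pos: [0.4906, -0.1611, 0.2381]
orientation: [3.092, 0.556, 0.0]
contact_force: [1.7, -0.4, -0.3]
grip_width: 0.0849
gripper_force: 0.0
```

Call:
send_rows:
  deltas:
    - {"dx":18,"dy":33,"dz":0,"rx":0,"ry":0,"rz":0}
    - {"dx":36,"dy":66,"dz":0,"rx":0,"ry":0,"rz":0}
    - {"dx":54,"dy":99,"dz":0,"rx":0,"ry":0,"rz":0}
    - {"dx":72,"dy":132,"dz":0,"rx":0,"ry":0,"rz":0}
    - {"dx":90,"dy":165,"dz":0,"rx":0,"ry":0,"rz":0}

```text
clock: 1.87
tcp_pos: [0.5806, 0.0039, 0.238]
orientation: [3.092, 0.556, -0.0]
contact_force: [0.4, -0.1, -0.4]
grip_width: 0.0851
gripper_force: 0.0
```

Call:
send_rows:
  deltas:
    - {"dx":12,"dy":19,"dz":0,"rx":0,"ry":0,"rz":0}
    - {"dx":24,"dy":38,"dz":-30,"rx":0,"ry":0,"rz":0}
    - {"dx":35.5,"dy":58,"dz":-60,"rx":0,"ry":0,"rz":0}
    - {"dx":35.5,"dy":58,"dz":-95,"rx":0,"ry":0,"rz":0}
    - {"dx":35.5,"dy":58,"dz":-130,"rx":0,"ry":0,"rz":0}

```text
clock: 2.28
tcp_pos: [0.6162, 0.0626, 0.1068]
orientation: [-3.09, -0.56, -0.002]
contact_force: [0.2, 0.8, -0.3]
grip_width: 0.0847
gripper_force: 0.0
```

Call:
send_rows:
  deltas:
    - {"dx":0,"dy":0,"dz":-20,"rx":0,"ry":0,"rz":0}
    - {"dx":0,"dy":0,"dz":-40,"rx":0,"ry":0,"rz":0}
    - {"dx":0,"dy":0,"dz":-60,"rx":0,"ry":0,"rz":0}
    - {"dx":0,"dy":0,"dz":-75,"rx":0,"ry":0,"rz":0}
    - {"dx":0,"dy":0,"dz":-83,"rx":0,"ry":0,"rz":0}

```text
clock: 2.7
tcp_pos: [0.6142, 0.0599, 0.0227]
orientation: [-3.092, -0.556, 0.005]
contact_force: [-0.2, 1.2, -0.3]
grip_width: 0.0854
gripper_force: 0.0
```

Call:
send_rows:
  deltas:
    - {"dx":0,"dy":0,"dz":0,"rx":0,"ry":0,"rz":0}
    - {"dx":0,"dy":0,"dz":0,"rx":0,"ry":0,"rz":0}
    - {"dx":0,"dy":0,"dz":0,"rx":0,"ry":0,"rz":0}
    - {"dx":0,"dy":0,"dz":0,"rx":0,"ry":0,"rz":0}
    - {"dx":0,"dy":0,"dz":0,"rx":0,"ry":0,"rz":0}
  jaw: 50
  newtons: 30

```text
clock: 3.12
tcp_pos: [0.6164, 0.0603, 0.0261]
orientation: [3.092, 0.556, 0.003]
contact_force: [0.0, 1.1, 0.1]
grip_width: 0.0497
gripper_force: 0.0
```

```bash
python3 - <<'E'
from h import *
d=grab('scene'); cv2.imwrite('pics/grasp1.png',cv2.resize(d['frame'][150:320,240:440],None,fx=3,fy=3,interpolation=cv2.INTER_CUBIC))
o=r.get_obs(); print(o['grip_width'],o['gripper_force'],o['tcp_pos'],o['contact_force'])
E
```

```text
0.050076965633647205 0.0 [0.61623721 0.06030585 0.02595209] [ 0.37726162  0.11135972 -0.36599605]
```

View pics/grasp1.png

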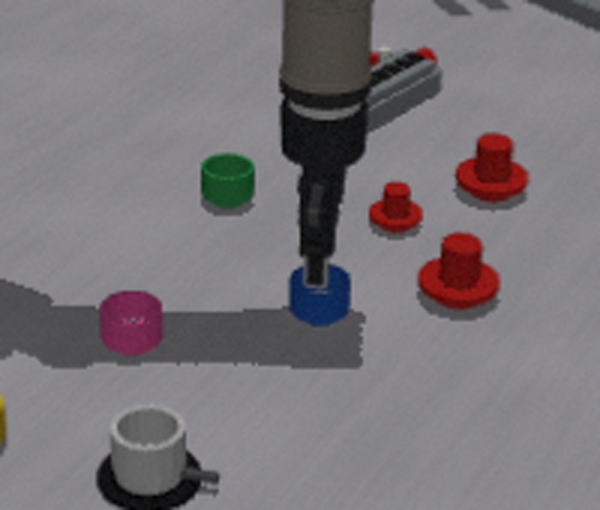

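Blue is at crop (320,295) with the near finger at (316,285), but the width reads 50 mm with no force, so the grasp is doubtful. Looking closer.

```bash
cat >> h.py <<'E'
def proj(d,p):
    p=np.array(p,float).reshape(-1,3); rv=cv2.Rodrigues(d['R'].T)[0]
    return cv2.projectPoints(p,rv,-d['R'].T@d['t'],d['K'],d['D'])[0].reshape(-1,2)
E
python3 - <<'E'
from h import *
d=grab('scene'); g=cv2.resize(d['frame'][215:275,310:390],None,fx=10,fy=10,interpolation=cv2.INTER_CUBIC)
e=grab('top')
cv2.imwrite('pics/grasp2.png',g)
t=r.get_obs()['tcp_pos']; c=np.array([.348,-.937,0])
for n,s in(('28',.028),('42',.042)): 
  for z in(.01,.022,.042): print(n,z,((proj(d,[*(np.array([.6161,.0619,0])+c*s)[:2],z])-[310,215])*10).round())
P=cloud(e); m=mask(e,'blue'); ws=(abs(P[...,0]-.62)<.1)&(abs(P[...,1]-.06)<.1)&(P[...,2]<.08); print(circ(P,.004,.07,m&ws))
P=cloud(d); m=mask(d,'blue'); ws=(abs(P[...,0]-.62)<.1)&(abs(P[...,1]-.06)<.1)&(P[...,2]<.08); print(circ(P,.004,.07,m&ws))
E
```

```text
28 0.01 [[344. 415.]]
28 0.022 [[345. 379.]]
28 0.042 [[347. 318.]]
42 0.01 [[337. 443.]]
42 0.022 [[339. 406.]]
42 0.042 [[341. 346.]]
None
(0.6197807788848877, 0.05806627869606018, 0.03176802024245262, 274)
```

View pics/grasp2.png

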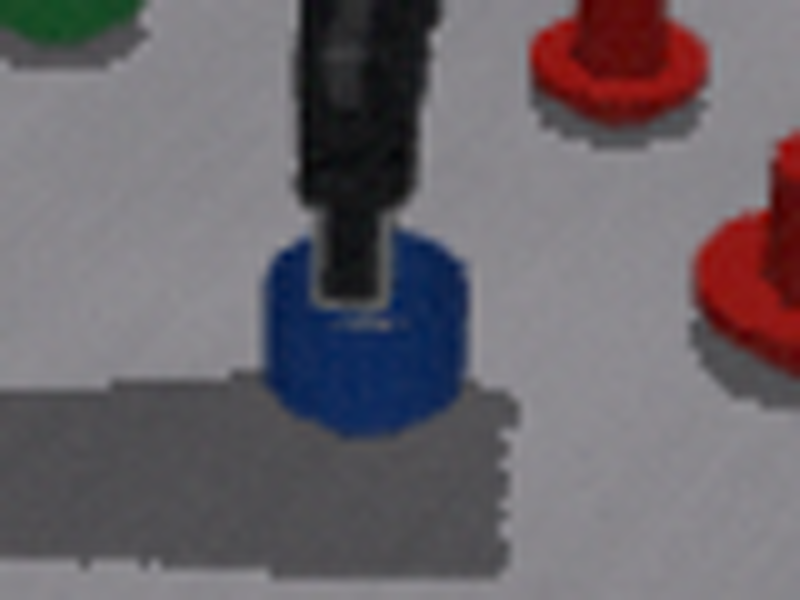

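The tip (crop 350,300) ends at the rim line (about y 318) instead of mid-wall (about y 380). I'll use depth to find where the fingers really are.

```bash
python3 - <<'E'
from h import *
d=grab('scene');P=cloud(d)
for v in range(224,252,2): print(v,P[v,345].round(3),d['frame'][v,345])
e=grab('top');Q=cloud(e)
uv=proj(e,[[.616,.06,.04]])[0].round();print(uv)
o=r.get_obs();print(o['tcp_pos'],o['grip_width'])
c=np.array([.348,-.937])
s=Q[190:240,285:335].reshape(-1,3); print([ (z,((s[:,2]>z)&(s[:,2]<z+.02)).sum()) for z in np.arange(0,.3,.02)])
E
```

```text
224 [ 0.643 -0.001  0.138] [47 47 46]
226 [0.64  0.004 0.129] [22 20 16]
228 [ 0.643 -0.     0.126] [19 17 19]
230 [0.629 0.028 0.101] [19 16 13]
232 [0.639 0.007 0.109] [26 25 24]
234 [0.64  0.007 0.103] [26 21 22]
236 [0.632 0.023 0.086] [22 22 23]
238 [0.63  0.028 0.076] [15 17  9]
240 [0.634 0.02  0.075] [24 22 22]
242 [0.631 0.026 0.064] [17 17 14]
244 [0.632 0.024 0.06 ] [34 31 32]
246 [0.603 0.084 0.011] [87 57 40]
248 [0.63  0.03  0.043] [88 42 15]
250 [0.626 0.037 0.031] [90 38 11]
[309. 213.]
[0.61578052 0.06023079 0.0252914 ] 0.05026592119951853
[(np.float64(0.0), np.int64(39)), (np.float64(0.02), np.int64(0)), (np.float64(0.04), np.int64(0)), (np.float64(0.06), np.int64(0)), (np.float64(0.08), np.int64(0)), (np.float64(0.1), np.int64(1)), (np.float64(0.12), np.int64(1)), (np.float64(0.14), np.int64(0)), (np.float64(0.16), np.int64(0)), (np.float64(0.18), np.int64(0)), (np.float64(0.2), np.int64(0)), (np.float64(0.22), np.int64(0)), (np.float64(0.24), np.int64(0)), (np.float64(0.26), np.int64(0)), (np.float64(0.28), np.int64(0))]
```

Depth puts the fingertips near z 0.055, not the 0.014 the TCP reading implies. The fingers closed above the rim. I'll open and go down in checked steps.

Call:
send_rows:
  deltas:
    - {"dx":0,"dy":0,"dz":20,"rx":0,"ry":0,"rz":0}
    - {"dx":0,"dy":0,"dz":40,"rx":0,"ry":0,"rz":0}
    - {"dx":0,"dy":0,"dz":60,"rx":0,"ry":0,"rz":0}
    - {"dx":0,"dy":0,"dz":60,"rx":0,"ry":0,"rz":0}
    - {"dx":0,"dy":0,"dz":60,"rx":0,"ry":0,"rz":0}
  jaw: 60

```text
clock: 3.78
tcp_pos: [0.6165, 0.0604, 0.0862]
orientation: [3.092, 0.556, 0.004]
contact_force: [-0.1, -1.3, -0.2]
grip_width: 0.0602
gripper_force: 0.0
```

```bash
cat >> h.py <<'E'
def tip():
    d=grab('scene');P=cloud(d);o=r.get_obs();t=np.array(o['tcp_pos']);c=np.array([.348,-.937]);n=np.array([.937,.348])
    q=P[...,:2]-t[:2]; a=q@c; b=q@n; dark=d['frame'].max(-1)<60
    m=dark&(abs(b)<.02)&(a>.01)&(a<.08)&(P[...,2]>.008)&(P[...,2]<.25)
    v,u=np.nonzero(m); i=np.argsort(-v)[:25]; s=m.copy()*0
    z=P[v[i],u[i]]; print('tcp',t.round(4),'w',round(o['grip_width'],4),'tip med',np.median(z,0).round(4),'min',z[:,2].min().round(3),'a,b',np.median(a[v[i],u[i]]).round(4),np.median(b[v[i],u[i]]).round(4),'row',v.max(),'F',np.round(o['contact_force'],1))
    return d
E
python3 -c "
from h import *
d=tip()
cv2.imwrite('pics/tip.png',cv2.resize(d['frame'][180:270,290:410],None,fx=6,fy=6,interpolation=cv2.INTER_CUBIC))"
```

```text
tcp [0.6156 0.0602 0.085 ] w 0.0599 tip med [0.6325 0.0198 0.1277] min 0.12 a,b 0.0441 0.0016 row 225 F [-0.5 -0.  -0.6]
```

View pics/tip.png

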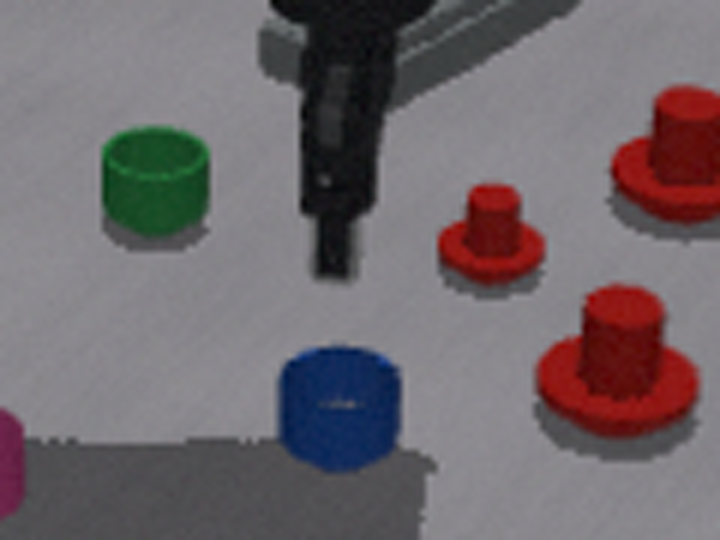

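Blue is undisturbed at crop (340,405) and the fingertips are at (333,275). They sit about 36 mm above the TCP reading, so I'll use that observed offset.

Call:
send_rows:
  deltas:
    - {"dx":0,"dy":0,"dz":0,"rx":0,"ry":0,"rz":0}
    - {"dx":0,"dy":0,"dz":0,"rx":0,"ry":0,"rz":0}
    - {"dx":0,"dy":0,"dz":-25,"rx":0,"ry":0,"rz":0}
    - {"dx":0,"dy":0,"dz":-50,"rx":0,"ry":0,"rz":0}
    - {"dx":0,"dy":0,"dz":-70,"rx":0,"ry":0,"rz":0}
  jaw: 85

```text
clock: 4.25
tcp_pos: [0.6147, 0.06, 0.0129]
orientation: [3.092, 0.556, -0.003]
contact_force: [0.0, -0.4, 0.2]
grip_width: 0.085
gripper_force: 0.0
```

Call:
send_rows:
  deltas:
    - {"dx":0,"dy":0,"dz":-6,"rx":0,"ry":0,"rz":0}
    - {"dx":0,"dy":0,"dz":-12,"rx":0,"ry":0,"rz":0}
    - {"dx":0,"dy":0,"dz":-18,"rx":0,"ry":0,"rz":0}
    - {"dx":0,"dy":0,"dz":-18,"rx":0,"ry":0,"rz":0}

```text
clock: 4.58
tcp_pos: [0.6155, 0.0603, -0.0035]
orientation: [-3.092, -0.556, 0.001]
contact_force: [-0.3, 0.3, 0.8]
grip_width: 0.0849
gripper_force: 0.0
```

```bash
python3 -c "
from h import *
d=tip()"
```

```text
tcp [ 0.6159  0.0604 -0.0028] w 0.0851 tip med [0.6361 0.0086 0.0446] min 0.037 a,b 0.0559 0.0004 row 254 F [ 0.5 -0.6  0.5]
```

Call:
send_rows:
  deltas:
    - {"dx":0,"dy":0,"dz":-6,"rx":0,"ry":0,"rz":0}
    - {"dx":0,"dy":0,"dz":-11,"rx":0,"ry":0,"rz":0}
    - {"dx":0,"dy":0,"dz":-16,"rx":0,"ry":0,"rz":0}
    - {"dx":0,"dy":0,"dz":-16,"rx":0,"ry":0,"rz":0}

```text
clock: 4.97
tcp_pos: [0.615, 0.0601, -0.0199]
orientation: [3.092, 0.556, -0.002]
contact_force: [0.4, -0.5, -1.2]
grip_width: 0.0851
gripper_force: 0.0
```

Call:
send_rows:
  deltas:
    - {"dx":0,"dy":0,"dz":0,"rx":0,"ry":0,"rz":0}
    - {"dx":0,"dy":0,"dz":0,"rx":0,"ry":0,"rz":0}
    - {"dx":0,"dy":0,"dz":0,"rx":0,"ry":0,"rz":0}
    - {"dx":0,"dy":0,"dz":0,"rx":0,"ry":0,"rz":0}
    - {"dx":0,"dy":0,"dz":0,"rx":0,"ry":0,"rz":0}
  jaw: 45
  newtons: 25

```text
clock: 5.38
tcp_pos: [0.616, 0.0604, -0.0186]
orientation: [3.092, 0.556, 0.001]
contact_force: [0.9, -0.2, 1.7]
grip_width: 0.0555
gripper_force: 26.7
```

```bash
python3 -c "
from h import *
d=tip()
cv2.imwrite('pics/g3.png',cv2.resize(d['frame'][200:270,300:400],None,fx=6,fy=6,interpolation=cv2.INTER_CUBIC))"
```

```text
tcp [ 0.616   0.0603 -0.0186] w 0.0565 tip med [0.6319 0.0203 0.0231] min 0.015 a,b 0.0423 0.0014 row 258 F [0.1 0.8 2.4]
```

View pics/g3.png

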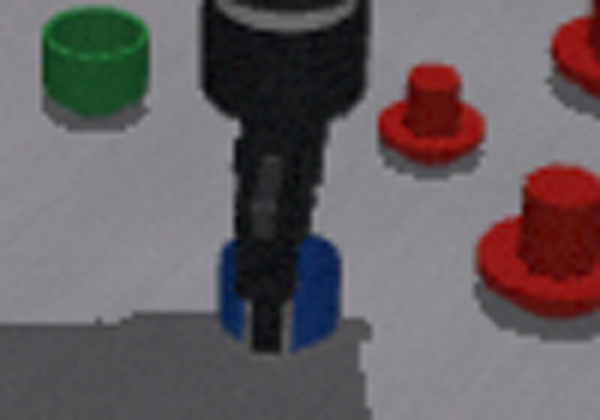

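Blue is gripped (56 mm, 27 N), but the tips at crop (265,350) are near the shoulder level and would meet the cup's wider rim. Re-gripping 8 mm higher, then a test lift.

Call:
send_rows:
  deltas:
    - {"dx":0,"dy":0,"dz":0,"rx":0,"ry":0,"rz":0}
    - {"dx":0,"dy":0,"dz":0,"rx":0,"ry":0,"rz":0}
    - {"dx":0,"dy":0,"dz":4,"rx":0,"ry":0,"rz":0}
    - {"dx":0,"dy":0,"dz":8,"rx":0,"ry":0,"rz":0}
    - {"dx":0,"dy":0,"dz":8,"rx":0,"ry":0,"rz":0}
  jaw: 70

```text
clock: 5.85
tcp_pos: [0.6163, 0.0604, -0.01]
orientation: [3.092, 0.556, 0.002]
contact_force: [0.1, -0.3, -0.6]
grip_width: 0.0702
gripper_force: 0.0
```

Call:
send_rows:
  deltas:
    - {"dx":0,"dy":0,"dz":0,"rx":0,"ry":0,"rz":0}
    - {"dx":0,"dy":0,"dz":0,"rx":0,"ry":0,"rz":0}
    - {"dx":0,"dy":0,"dz":0,"rx":0,"ry":0,"rz":0}
    - {"dx":0,"dy":0,"dz":0,"rx":0,"ry":0,"rz":0}
    - {"dx":0,"dy":0,"dz":0,"rx":0,"ry":0,"rz":0}
  jaw: 45
  newtons: 30

```text
clock: 6.27
tcp_pos: [0.616, 0.0603, -0.0103]
orientation: [3.092, 0.556, 0.001]
contact_force: [-1.9, -0.1, 5.5]
grip_width: 0.0554
gripper_force: 31.4
```

Call:
send_rows:
  deltas:
    - {"dx":0,"dy":0,"dz":15,"rx":0,"ry":0,"rz":0}
    - {"dx":0,"dy":0,"dz":35,"rx":0,"ry":0,"rz":0}
    - {"dx":0,"dy":0,"dz":60,"rx":0,"ry":0,"rz":0}
    - {"dx":0,"dy":0,"dz":80,"rx":0,"ry":0,"rz":0}
    - {"dx":0,"dy":0,"dz":90,"rx":0,"ry":0,"rz":0}

```text
clock: 6.68
tcp_pos: [0.6169, 0.0606, 0.0815]
orientation: [3.092, 0.556, 0.005]
contact_force: [1.1, 0.3, -0.5]
grip_width: 0.0556
gripper_force: 32.2
```

```bash
cat >> h.py <<'E'
def held(c,z0=.0):
    d=grab('scene');P=cloud(d);o=r.get_obs();t=np.array(o['tcp_pos'])
    m=mask(d,c)&(np.hypot(*(np.moveaxis(P[...,:2]-t[:2],-1,0)))<.06)&(P[...,2]>z0)
    q=P[m]; v,u=np.nonzero(m)
    # bottom of outer wall: lowest rows
    print(c,len(q),'tcp',t.round(4),'w',round(o['grip_width'],4),'F',np.round(o['contact_force'],1),'z pct',np.percentile(q[:,2],[2,10,50,90,98]).round(4),'u',u.min(),u.max(),'v',v.min(),v.max(), 'circ',np.round(circ(P,z0,1,m),4))
    return d
E
python3 -c "
from h import *
held('blue'); tip()"
```

```text
blue 195 tcp [0.6176 0.0606 0.0825] w 0.0559 F [0.1 0.7 0.8] z pct [0.0991 0.1044 0.1203 0.1314 0.1333] u 338 357 v 210 230 circ [6.207e-01 5.690e-02 3.140e-02 1.950e+02]
tcp [0.617  0.0604 0.0807] w 0.0561 tip med [0.6324 0.0229 0.1215] min 0.114 a,b 0.041 0.0022 row 227 F [-0.8  0.9 -0.5]
```

Blue is lifted and held. Carrying it over the receiver, at TCP (0.608, -0.223).

Call:
send_rows:
  deltas:
    - {"dx":-1,"dy":-20,"dz":15,"rx":0,"ry":0,"rz":0}
    - {"dx":-2,"dy":-50,"dz":30,"rx":0,"ry":0,"rz":0}
    - {"dx":-3,"dy":-82,"dz":30,"rx":0,"ry":0,"rz":0}
    - {"dx":-4,"dy":-114,"dz":30,"rx":0,"ry":0,"rz":0}
    - {"dx":-5,"dy":-146,"dz":30,"rx":0,"ry":0,"rz":0}

```text
clock: 7.2
tcp_pos: [0.6095, -0.0871, 0.1075]
orientation: [-3.092, -0.556, 0.003]
contact_force: [0.8, -0.7, -0.7]
grip_width: 0.0557
gripper_force: 32.2
```

Call:
send_rows:
  deltas:
    - {"dx":-1,"dy":-32,"dz":0,"rx":0,"ry":0,"rz":0}
    - {"dx":-2,"dy":-64,"dz":0,"rx":0,"ry":0,"rz":0}
    - {"dx":-3,"dy":-96,"dz":0,"rx":0,"ry":0,"rz":0}
    - {"dx":-3,"dy":-122,"dz":0,"rx":0,"ry":0,"rz":0}
    - {"dx":-3,"dy":-137,"dz":0,"rx":0,"ry":0,"rz":0}

```text
clock: 7.62
tcp_pos: [0.6057, -0.2272, 0.1069]
orientation: [3.093, 0.549, -0.005]
contact_force: [0.3, -0.3, 0.3]
grip_width: 0.0558
gripper_force: 32.2
```

```bash
python3 -c "
from h import *
d=held('blue');P=cloud(d)
s=P[280:325,270:310].reshape(-1,3)
for a,b in((.047,.058),(.02,.05)):
    q=s[(s[:,2]>a)&(s[:,2]<b)&(np.hypot(s[:,0]-.608,s[:,1]+.222)<.05)]; print(len(q),cv2.minEnclosingCircle(q[:,:2].astype(np.float32)))
cv2.imwrite('pics/over1.png',cv2.resize(d['frame'][235:325,240:350],None,fx=6,fy=6,interpolation=cv2.INTER_CUBIC))"
```

```text
blue 254 tcp [ 0.6056 -0.2296  0.1071] w 0.0559 F [ 0.2 -2.4  0.4] z pct [0.1285 0.1309 0.1442 0.1566 0.1585] u 275 298 v 250 274 circ [ 6.121e-01 -2.287e-01  3.070e-02  2.540e+02]
192 ((0.6111078262329102, -0.22380933165550232), 0.03324265033006668)
415 ((0.6118679046630859, -0.2265893965959549), 0.032076090574264526)
```

View pics/over1.png

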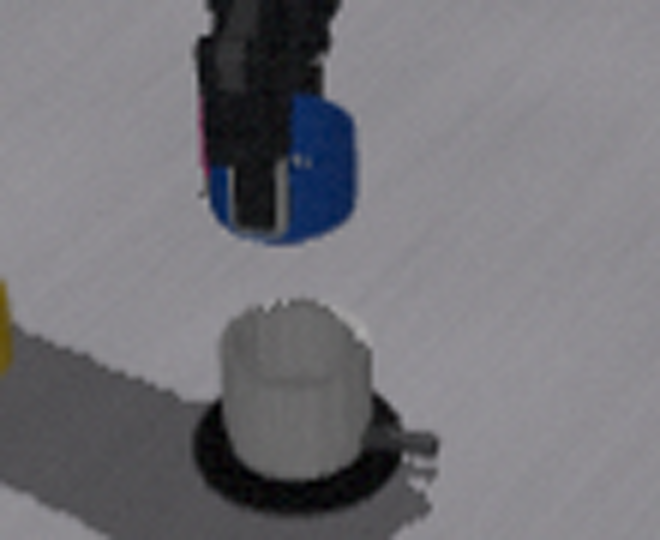

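Blue is held over the cup: sieve centre at crop x 282, cup at x 297. The measured TCP is several mm off the command, so I'll let it settle.

Call:
send_rows:
  deltas:
    - {"dx":0,"dy":0,"dz":0,"rx":0,"ry":0,"rz":0}
    - {"dx":0,"dy":0,"dz":0,"rx":0,"ry":0,"rz":0}
    - {"dx":0,"dy":0,"dz":0,"rx":0,"ry":0,"rz":0}
    - {"dx":0,"dy":0,"dz":0,"rx":0,"ry":0,"rz":0}

```text
clock: 8.0
tcp_pos: [0.608, -0.2202, 0.1089]
orientation: [-3.09, -0.561, -0.0]
contact_force: [-0.4, 0.1, -0.3]
grip_width: 0.056
gripper_force: 32.2
```

```bash
python3 -c "
from h import *
o=r.get_obs(); print(o['joints'].round(3) if hasattr(o['joints'],'round') else o['joints'],o['tcp_pos'])
d=held('blue')"
```

```text
[ 0.468  0.55  -0.3    1.697  0.193  0.924 -1.119] [ 0.60800082 -0.220223    0.10885022]
blue 245 tcp [ 0.608  -0.2206  0.109 ] w 0.056 F [ 0.5 -0.  -0.9] z pct [0.1287 0.1332 0.1463 0.1585 0.1603] u 277 301 v 249 272 circ [ 6.157e-01 -2.213e-01  3.180e-02  2.450e+02]
```

Call:
send_rows:
  deltas:
    - {"dx":0,"dy":0,"dz":-15,"rx":0,"ry":0,"rz":0}
    - {"dx":0,"dy":0,"dz":-30,"rx":0,"ry":0,"rz":0}
    - {"dx":0,"dy":0,"dz":-45,"rx":0,"ry":0,"rz":0}
    - {"dx":0,"dy":0,"dz":-52,"rx":0,"ry":0,"rz":0}
    - {"dx":0,"dy":0,"dz":-55,"rx":0,"ry":0,"rz":0}

```text
clock: 8.47
tcp_pos: [0.6069, -0.2216, 0.0528]
orientation: [-3.091, -0.558, 0.003]
contact_force: [-0.2, -0.2, -0.6]
grip_width: 0.0556
gripper_force: 32.2
```

Call:
send_rows:
  deltas:
    - {"dx":0,"dy":0,"dz":0,"rx":0,"ry":0,"rz":0}
    - {"dx":0,"dy":0,"dz":0,"rx":0,"ry":0,"rz":0}
    - {"dx":0,"dy":0,"dz":-3,"rx":0,"ry":0,"rz":0}
    - {"dx":0,"dy":0,"dz":-6,"rx":0,"ry":0,"rz":0}
    - {"dx":0,"dy":0,"dz":-9,"rx":0,"ry":0,"rz":0}

```text
clock: 8.88
tcp_pos: [0.608, -0.2229, 0.0453]
orientation: [3.092, 0.556, 0.001]
contact_force: [0.9, -1.0, 0.2]
grip_width: 0.0555
gripper_force: 32.2
```

Call:
send_rows:
  deltas:
    - {"dx":0,"dy":0,"dz":-2,"rx":0,"ry":0,"rz":0}
    - {"dx":0,"dy":0,"dz":-4,"rx":0,"ry":0,"rz":0}
    - {"dx":0,"dy":0,"dz":-6,"rx":0,"ry":0,"rz":0}
    - {"dx":0,"dy":0,"dz":-8,"rx":0,"ry":0,"rz":0}
    - {"dx":0,"dy":0,"dz":-8,"rx":0,"ry":0,"rz":0}

```text
clock: 9.3
tcp_pos: [0.6073, -0.2227, 0.0365]
orientation: [-3.092, -0.556, 0.001]
contact_force: [-0.5, -0.0, -0.6]
grip_width: 0.0559
gripper_force: 32.2
```

Call:
send_rows:
  deltas:
    - {"dx":0,"dy":0,"dz":-1,"rx":0,"ry":0,"rz":0}
    - {"dx":0,"dy":0,"dz":-2,"rx":0,"ry":0,"rz":0}
    - {"dx":0,"dy":0,"dz":-2,"rx":0,"ry":0,"rz":0}

```text
clock: 9.55
tcp_pos: [0.6076, -0.2227, 0.0349]
orientation: [-3.092, -0.556, 0.0]
contact_force: [1.7, -0.1, -0.0]
grip_width: 0.0558
gripper_force: 32.2
```

```bash
python3 -c "
from h import *
d=held('blue')
print(r.get_obs()['moment'])"
```

```text
blue 228 tcp [ 0.6076 -0.2227  0.035 ] w 0.056 F [ 0.1  0.2 -0.1] z pct [0.0554 0.0587 0.0719 0.0844 0.0865] u 278 300 v 275 298 circ [ 6.124e-01 -2.242e-01  3.020e-02  2.280e+02]
[ 0.01158021 -0.01583915  0.00803357]
```

Call:
send_rows:
  deltas:
    - {"dx":0,"dy":0,"dz":-1,"rx":0,"ry":0,"rz":0}
    - {"dx":0,"dy":0,"dz":-1,"rx":0,"ry":0,"rz":0}
    - {"dx":0,"dy":0,"dz":-1,"rx":0,"ry":0,"rz":0}

```text
clock: 9.85
tcp_pos: [0.6078, -0.2228, 0.0347]
orientation: [3.092, 0.556, 0.0]
contact_force: [-1.9, 0.4, 5.3]
grip_width: 0.0559
gripper_force: 32.6
```

Call:
send_rows:
  deltas:
    - {"dx":0,"dy":0,"dz":-1,"rx":0,"ry":0,"rz":0}
    - {"dx":0,"dy":0,"dz":-1,"rx":0,"ry":0,"rz":0}
    - {"dx":0,"dy":0,"dz":-1,"rx":0,"ry":0,"rz":0}

```text
clock: 10.1
tcp_pos: [0.6078, -0.2228, 0.0347]
orientation: [3.091, 0.556, 0.0]
contact_force: [-5.5, 1.5, 13.0]
grip_width: 0.0556
gripper_force: 33.3
```

Contact at z 0.0347, as predicted (0.0345): blue is seated. Releasing and rising.

Call:
send_rows:
  deltas:
    - {"dx":0,"dy":0,"dz":1.5,"rx":0,"ry":0,"rz":0}
    - {"dx":0,"dy":0,"dz":1.5,"rx":0,"ry":0,"rz":0}
    - {"dx":0,"dy":0,"dz":1.5,"rx":0,"ry":0,"rz":0}
    - {"dx":0,"dy":0,"dz":1.5,"rx":0,"ry":0,"rz":0}
  jaw: 80

```text
clock: 10.43
tcp_pos: [0.6076, -0.2227, 0.0342]
orientation: [-3.092, -0.556, 0.0]
contact_force: [0.6, -0.4, 0.3]
grip_width: 0.08
gripper_force: 0.0
```

Call:
send_rows:
  deltas:
    - {"dx":0,"dy":0,"dz":10,"rx":0,"ry":0,"rz":0}
    - {"dx":0,"dy":0,"dz":30,"rx":0,"ry":0,"rz":0}
    - {"dx":0,"dy":0,"dz":60,"rx":0,"ry":0,"rz":0}
    - {"dx":0,"dy":0,"dz":80,"rx":0,"ry":0,"rz":0}
    - {"dx":0,"dy":0,"dz":90,"rx":0,"ry":0,"rz":0}

```text
clock: 10.85
tcp_pos: [0.6094, -0.2231, 0.1282]
orientation: [3.09, 0.555, 0.007]
contact_force: [0.2, 0.2, -0.3]
grip_width: 0.08
gripper_force: 0.0
```

```bash
python3 -c "
from h import *
d=grab('scene');P=cloud(d);m=mask(d,'blue')&(abs(P[...,0]-.61)<.1)&(abs(P[...,1]+.22)<.1)
q=P[m];print(len(q),np.percentile(q[:,2],[2,50,98]),circ(P,0,1,m))
cv2.imwrite('pics/b1.png',cv2.resize(d['frame'][230:325,240:350],None,fx=6,fy=6,interpolation=cv2.INTER_CUBIC))
print(r.get_obs()['tcp_pos'])"
```

```text
477 [0.05504697 0.07270368 0.08681544] (0.612041175365448, -0.2248888909816742, 0.030742453411221504, 477)
[ 0.60989313 -0.22328924  0.12896257]
```

View pics/b1.png

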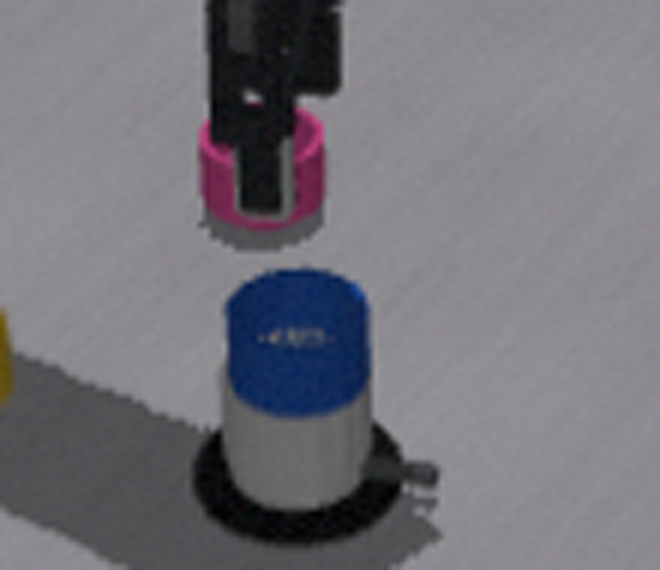

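Blue sits level in the cup at crop (298,340). Next is green at (0.431, 0.208).

Call:
send_rows:
  deltas:
    - {"dx":-8,"dy":20,"dz":0,"rx":0,"ry":0,"rz":0}
    - {"dx":-22,"dy":54,"dz":0,"rx":0,"ry":0,"rz":0}
    - {"dx":-36,"dy":88,"dz":0,"rx":0,"ry":0,"rz":0}
    - {"dx":-50,"dy":122,"dz":0,"rx":0,"ry":0,"rz":0}
    - {"dx":-64,"dy":156,"dz":0,"rx":0,"ry":0,"rz":0}

```text
clock: 11.32
tcp_pos: [0.542, -0.0654, 0.1235]
orientation: [-3.092, -0.555, 0.002]
contact_force: [0.6, 1.0, 0.7]
grip_width: 0.0798
gripper_force: 0.0
```

Call:
send_rows:
  deltas:
    - {"dx":-14,"dy":34,"dz":0,"rx":0,"ry":0,"rz":0}
    - {"dx":-28,"dy":68,"dz":0,"rx":0,"ry":0,"rz":0}
    - {"dx":-42,"dy":102,"dz":0,"rx":0,"ry":0,"rz":0}
    - {"dx":-56,"dy":136,"dz":0,"rx":0,"ry":0,"rz":0}
    - {"dx":-70,"dy":170,"dz":0,"rx":0,"ry":0,"rz":0}

```text
clock: 11.73
tcp_pos: [0.472, 0.1044, 0.1237]
orientation: [3.092, 0.556, -0.002]
contact_force: [-0.5, -0.4, 0.5]
grip_width: 0.0798
gripper_force: 0.0
```

Call:
send_rows:
  deltas:
    - {"dx":-14,"dy":34,"dz":0,"rx":0,"ry":0,"rz":0}
    - {"dx":-28,"dy":68,"dz":-10,"rx":0,"ry":0,"rz":0}
    - {"dx":-38,"dy":92,"dz":-25,"rx":0,"ry":0,"rz":0}
    - {"dx":-43,"dy":104.5,"dz":-45,"rx":0,"ry":0,"rz":0}
    - {"dx":-43,"dy":104.5,"dz":-60,"rx":0,"ry":0,"rz":0}
  jaw: 85

```text
clock: 12.15
tcp_pos: [0.4282, 0.2113, 0.0631]
orientation: [-3.089, -0.565, 0.002]
contact_force: [-0.0, -0.6, 0.1]
grip_width: 0.0854
gripper_force: 0.0
```

Call:
send_rows:
  deltas:
    - {"dx":0,"dy":0,"dz":0,"rx":0,"ry":0,"rz":0}
    - {"dx":0,"dy":0,"dz":0,"rx":0,"ry":0,"rz":0}
    - {"dx":0,"dy":0,"dz":0,"rx":0,"ry":0,"rz":0}
    - {"dx":0,"dy":0,"dz":0,"rx":0,"ry":0,"rz":0}

```text
clock: 12.48
tcp_pos: [0.4315, 0.2073, 0.0652]
orientation: [-3.092, -0.554, -0.002]
contact_force: [0.1, 0.0, -0.1]
grip_width: 0.0852
gripper_force: 0.0
```

```bash
python3 -c "
from h import *
d=held('green')
print(r.get_obs()['joints'])"
```

```text
green 263 tcp [0.4315 0.2074 0.0653] w 0.0854 F [ 1.  -0.2  0.4] z pct [0.0072 0.0136 0.0278 0.0386 0.0408] u 307 324 v 201 218 circ [4.316e-01 2.084e-01 3.710e-02 2.630e+02]
[-0.19763418  0.39726594 -0.45435858  2.11360643  0.27273862  0.68435135
 -2.05050302]
```

Call:
send_rows:
  deltas:
    - {"dx":0,"dy":0,"dz":-15,"rx":0,"ry":0,"rz":0}
    - {"dx":0,"dy":0,"dz":-35,"rx":0,"ry":0,"rz":0}
    - {"dx":0,"dy":0,"dz":-55,"rx":0,"ry":0,"rz":0}
    - {"dx":0,"dy":0,"dz":-68,"rx":0,"ry":0,"rz":0}
    - {"dx":0,"dy":0,"dz":-75.5,"rx":0,"ry":0,"rz":0}

```text
clock: 12.95
tcp_pos: [0.4306, 0.2071, -0.0118]
orientation: [3.092, 0.554, -0.001]
contact_force: [-0.1, -0.5, 0.2]
grip_width: 0.0853
gripper_force: 0.0
```

Call:
send_rows:
  deltas:
    - {"dx":0,"dy":0,"dz":0,"rx":0,"ry":0,"rz":0}
    - {"dx":0,"dy":0,"dz":0,"rx":0,"ry":0,"rz":0}
    - {"dx":0,"dy":0,"dz":0,"rx":0,"ry":0,"rz":0}

```text
clock: 13.2
tcp_pos: [0.4315, 0.208, -0.0101]
orientation: [-3.092, -0.555, -0.003]
contact_force: [0.8, 0.1, 0.0]
grip_width: 0.0851
gripper_force: 0.0
```

Call:
send_rows:
  deltas:
    - {"dx":0,"dy":0,"dz":0,"rx":0,"ry":0,"rz":0}
    - {"dx":0,"dy":0,"dz":0,"rx":0,"ry":0,"rz":0}
    - {"dx":0,"dy":0,"dz":0,"rx":0,"ry":0,"rz":0}
    - {"dx":0,"dy":0,"dz":0,"rx":0,"ry":0,"rz":0}
    - {"dx":0,"dy":0,"dz":0,"rx":0,"ry":0,"rz":0}
  jaw: 45
  newtons: 30

```text
clock: 13.62
tcp_pos: [0.4312, 0.208, -0.01]
orientation: [-3.092, -0.556, -0.002]
contact_force: [-2.5, -1.4, 8.3]
grip_width: 0.0558
gripper_force: 30.4
```

Call:
send_rows:
  deltas:
    - {"dx":0,"dy":0,"dz":15,"rx":0,"ry":0,"rz":0}
    - {"dx":0,"dy":0,"dz":45,"rx":0,"ry":0,"rz":0}
    - {"dx":0,"dy":0,"dz":80,"rx":0,"ry":0,"rz":0}
    - {"dx":4,"dy":-10,"dz":112,"rx":0,"ry":0,"rz":0}
    - {"dx":14,"dy":-35,"dz":130,"rx":0,"ry":0,"rz":0}

```text
clock: 14.03
tcp_pos: [0.445, 0.1768, 0.1228]
orientation: [-3.087, -0.565, -0.008]
contact_force: [1.2, 0.4, -0.8]
grip_width: 0.0558
gripper_force: 32.4
```

Call:
send_rows:
  deltas:
    - {"dx":14,"dy":-34,"dz":8,"rx":0,"ry":0,"rz":0}
    - {"dx":28,"dy":-68,"dz":10,"rx":0,"ry":0,"rz":0}
    - {"dx":42,"dy":-102,"dz":10,"rx":0,"ry":0,"rz":0}
    - {"dx":56,"dy":-136,"dz":10,"rx":0,"ry":0,"rz":0}
    - {"dx":70,"dy":-170,"dz":10,"rx":0,"ry":0,"rz":0}

```text
clock: 14.45
tcp_pos: [0.515, 0.0009, 0.1295]
orientation: [3.092, 0.556, 0.001]
contact_force: [0.3, 1.4, -0.7]
grip_width: 0.0557
gripper_force: 32.4
```

Call:
send_rows:
  deltas:
    - {"dx":14,"dy":-34,"dz":0,"rx":0,"ry":0,"rz":0}
    - {"dx":28,"dy":-68,"dz":0,"rx":0,"ry":0,"rz":0}
    - {"dx":42,"dy":-102,"dz":0,"rx":0,"ry":0,"rz":0}
    - {"dx":56,"dy":-136,"dz":0,"rx":0,"ry":0,"rz":0}
    - {"dx":70,"dy":-170,"dz":0,"rx":0,"ry":0,"rz":0}

```text
clock: 14.87
tcp_pos: [0.5848, -0.1691, 0.1292]
orientation: [3.092, 0.556, 0.0]
contact_force: [0.3, 0.8, -1.3]
grip_width: 0.0556
gripper_force: 32.4
```

Call:
send_rows:
  deltas:
    - {"dx":12,"dy":-30,"dz":0,"rx":0,"ry":0,"rz":0}
    - {"dx":19,"dy":-48,"dz":0,"rx":0,"ry":0,"rz":0}
    - {"dx":22.5,"dy":-55.5,"dz":0,"rx":0,"ry":0,"rz":0}
    - {"dx":22.5,"dy":-55.5,"dz":0,"rx":0,"ry":0,"rz":0}
    - {"dx":22.5,"dy":-55.5,"dz":0,"rx":0,"ry":0,"rz":0}

```text
clock: 15.28
tcp_pos: [0.6068, -0.2212, 0.1288]
orientation: [-3.091, -0.557, 0.001]
contact_force: [0.8, 0.4, -0.3]
grip_width: 0.0555
gripper_force: 32.4
```

```bash
python3 -c "
from h import *
d=held('green')"
```

```text
green 253 tcp [ 0.6068 -0.2203  0.129 ] w 0.0556 F [ 0.   0.2 -0.7] z pct [0.1473 0.1511 0.165  0.1777 0.1796] u 276 300 v 242 266 circ [ 6.116e-01 -2.232e-01  2.980e-02  2.530e+02]
```

Call:
send_rows:
  deltas:
    - {"dx":0,"dy":-1,"dz":-15,"rx":0,"ry":0,"rz":0}
    - {"dx":0,"dy":-1,"dz":-30,"rx":0,"ry":0,"rz":0}
    - {"dx":0,"dy":-1,"dz":-42,"rx":0,"ry":0,"rz":0}
    - {"dx":0,"dy":-1,"dz":-48,"rx":0,"ry":0,"rz":0}
    - {"dx":0,"dy":-1,"dz":-48,"rx":0,"ry":0,"rz":0}

```text
clock: 15.75
tcp_pos: [0.6059, -0.222, 0.0795]
orientation: [-3.09, -0.558, 0.004]
contact_force: [0.8, -0.7, -1.2]
grip_width: 0.0553
gripper_force: 32.4
```

Call:
send_rows:
  deltas:
    - {"dx":0,"dy":0,"dz":0,"rx":0,"ry":0,"rz":0}
    - {"dx":0,"dy":0,"dz":0,"rx":0,"ry":0,"rz":0}
    - {"dx":0,"dy":0,"dz":0,"rx":0,"ry":0,"rz":0}
    - {"dx":0,"dy":0,"dz":0,"rx":0,"ry":0,"rz":0}

```text
clock: 16.08
tcp_pos: [0.6077, -0.2239, 0.0818]
orientation: [3.091, 0.556, 0.002]
contact_force: [0.4, 0.0, -0.2]
grip_width: 0.0556
gripper_force: 32.4
```

```bash
python3 -c "
from h import *
d=held('green')"
```

```text
green 237 tcp [ 0.6075 -0.2239  0.0816] w 0.0553 F [-0.9  0.9  0. ] z pct [0.101  0.1056 0.1193 0.1307 0.1328] u 277 300 v 259 283 circ [ 6.111e-01 -2.245e-01  3.130e-02  2.370e+02]
```

Call:
send_rows:
  deltas:
    - {"dx":0,"dy":1,"dz":-3,"rx":0,"ry":0,"rz":0}
    - {"dx":0,"dy":1,"dz":-6,"rx":0,"ry":0,"rz":0}
    - {"dx":0,"dy":1,"dz":-9,"rx":0,"ry":0,"rz":0}
    - {"dx":0,"dy":1,"dz":-11,"rx":0,"ry":0,"rz":0}
    - {"dx":0,"dy":1,"dz":-13,"rx":0,"ry":0,"rz":0}

```text
clock: 16.55
tcp_pos: [0.6069, -0.2227, 0.0675]
orientation: [-3.092, -0.556, 0.001]
contact_force: [-0.4, -0.3, -0.8]
grip_width: 0.0558
gripper_force: 32.4
```

Call:
send_rows:
  deltas:
    - {"dx":0,"dy":0,"dz":-1,"rx":0,"ry":0,"rz":0}
    - {"dx":0,"dy":0,"dz":-2,"rx":0,"ry":0,"rz":0}
    - {"dx":0,"dy":0,"dz":-2,"rx":0,"ry":0,"rz":0}
    - {"dx":0,"dy":0,"dz":-2,"rx":0,"ry":0,"rz":0}

```text
clock: 16.88
tcp_pos: [0.607, -0.2227, 0.067]
orientation: [3.092, 0.556, -0.001]
contact_force: [-4.0, 0.5, 8.6]
grip_width: 0.0558
gripper_force: 33.2
```

Call:
send_rows:
  deltas:
    - {"dx":0,"dy":0,"dz":1,"rx":0,"ry":0,"rz":0}
    - {"dx":0,"dy":0,"dz":1,"rx":0,"ry":0,"rz":0}
    - {"dx":0,"dy":0,"dz":1,"rx":0,"ry":0,"rz":0}
    - {"dx":0,"dy":0,"dz":1,"rx":0,"ry":0,"rz":0}
  jaw: 80

```text
clock: 17.22
tcp_pos: [0.6072, -0.2228, 0.0669]
orientation: [3.092, 0.556, 0.0]
contact_force: [-0.0, -0.7, 0.2]
grip_width: 0.0799
gripper_force: 0.0
```

Call:
send_rows:
  deltas:
    - {"dx":0,"dy":0,"dz":10,"rx":0,"ry":0,"rz":0}
    - {"dx":0,"dy":0,"dz":30,"rx":0,"ry":0,"rz":0}
    - {"dx":0,"dy":0,"dz":55,"rx":0,"ry":0,"rz":0}
    - {"dx":0,"dy":0,"dz":75,"rx":0,"ry":0,"rz":0}
    - {"dx":0,"dy":0,"dz":75,"rx":0,"ry":0,"rz":0}

```text
clock: 17.63
tcp_pos: [0.6103, -0.2234, 0.1475]
orientation: [3.089, 0.555, 0.011]
contact_force: [1.0, 0.5, 0.2]
grip_width: 0.0798
gripper_force: 0.0
```

```bash
cat >> h.py <<'E'
def tower(cs):
    d=grab('scene');P=cloud(d)
    for c in cs:
        m=mask(d,c)&(abs(P[...,0]-.61)<.05)&(abs(P[...,1]+.22)<.05)
        v,u=np.nonzero(m);q=P[m];print(c,len(q),np.percentile(q[:,2],[2,50,98]).round(4),np.round(circ(P,0,1,m),4),'u',u.min(),u.max(),'v',v.min(),v.max())
    print(np.round(r.get_obs()['tcp_pos'],4)); return d
E
python3 -c "
from h import *
d=tower(['blue','green'])
e=grab('top');P=cloud(e);m=mask(e,'yellow')&(abs(P[...,0]-.45)<.06)&(abs(P[...,1]+.256)<.06);print(circ(P,.03,.06,m))"
```

```text
blue 241 [0.054  0.0699 0.085 ] [ 6.142e-01 -2.283e-01  2.770e-02  2.410e+02] u 278 301 v 283 299
green 485 [0.0874 0.1046 0.1183] [ 6.108e-01 -2.247e-01  3.100e-02  4.850e+02] u 277 300 v 264 287
[ 0.6091 -0.2232  0.1453]
(0.4537522494792938, -0.25592783093452454, 0.02859383635222912, 183)
```

Green is seated. Now yellow at (0.454, -0.256).

Call:
send_rows:
  deltas:
    - {"dx":-25,"dy":-5,"dz":0,"rx":0,"ry":0,"rz":0}
    - {"dx":-60,"dy":-13,"dz":0,"rx":0,"ry":0,"rz":0}
    - {"dx":-95,"dy":-21,"dz":0,"rx":0,"ry":0,"rz":0}
    - {"dx":-130,"dy":-28,"dz":0,"rx":0,"ry":0,"rz":0}
    - {"dx":-153.5,"dy":-33.5,"dz":-10,"rx":0,"ry":0,"rz":0}
  jaw: 85

```text
clock: 18.15
tcp_pos: [0.4504, -0.2571, 0.1321]
orientation: [3.092, 0.553, -0.002]
contact_force: [0.6, -1.5, -0.9]
grip_width: 0.0849
gripper_force: 0.0
```

Call:
send_rows:
  deltas:
    - {"dx":0,"dy":0,"dz":-25,"rx":0,"ry":0,"rz":0}
    - {"dx":0,"dy":0,"dz":-50,"rx":0,"ry":0,"rz":0}
    - {"dx":0,"dy":0,"dz":-65,"rx":0,"ry":0,"rz":0}
    - {"dx":0,"dy":0,"dz":-65,"rx":0,"ry":0,"rz":0}
    - {"dx":0,"dy":0,"dz":-65,"rx":0,"ry":0,"rz":0}

```text
clock: 18.57
tcp_pos: [0.4526, -0.2557, 0.066]
orientation: [-3.09, -0.556, 0.004]
contact_force: [0.4, 0.2, 0.4]
grip_width: 0.085
gripper_force: 0.0
```

```bash
python3 -c "
from h import *
d=held('yellow')"
```

```text
yellow 428 tcp [ 0.4537 -0.2561  0.067 ] w 0.0854 F [0.2 0.3 0.9] z pct [0.0087 0.0138 0.0277 0.0392 0.0412] u 219 241 v 278 301 circ [ 4.563e-01 -2.575e-01  3.320e-02  4.280e+02]
```

Call:
send_rows:
  deltas:
    - {"dx":0,"dy":0,"dz":-15,"rx":0,"ry":0,"rz":0}
    - {"dx":0,"dy":0,"dz":-35,"rx":0,"ry":0,"rz":0}
    - {"dx":0,"dy":0,"dz":-55,"rx":0,"ry":0,"rz":0}
    - {"dx":0,"dy":0,"dz":-69,"rx":0,"ry":0,"rz":0}
    - {"dx":0,"dy":0,"dz":-77,"rx":0,"ry":0,"rz":0}

```text
clock: 19.03
tcp_pos: [0.4539, -0.2562, -0.0104]
orientation: [3.092, 0.556, 0.0]
contact_force: [-0.2, 0.5, -0.0]
grip_width: 0.085
gripper_force: 0.0
```

Call:
send_rows:
  deltas:
    - {"dx":0,"dy":0,"dz":0,"rx":0,"ry":0,"rz":0}
    - {"dx":0,"dy":0,"dz":0,"rx":0,"ry":0,"rz":0}
    - {"dx":0,"dy":0,"dz":0,"rx":0,"ry":0,"rz":0}

```text
clock: 19.28
tcp_pos: [0.4546, -0.2566, -0.0088]
orientation: [3.091, 0.556, 0.003]
contact_force: [-0.2, 0.0, 0.6]
grip_width: 0.0852
gripper_force: 0.0
```

Call:
send_rows:
  deltas:
    - {"dx":0,"dy":0,"dz":0,"rx":0,"ry":0,"rz":0}
    - {"dx":0,"dy":0,"dz":0,"rx":0,"ry":0,"rz":0}
    - {"dx":0,"dy":0,"dz":0,"rx":0,"ry":0,"rz":0}
    - {"dx":0,"dy":0,"dz":0,"rx":0,"ry":0,"rz":0}
    - {"dx":0,"dy":0,"dz":0,"rx":0,"ry":0,"rz":0}
  jaw: 45
  newtons: 30

```text
clock: 19.7
tcp_pos: [0.4541, -0.2565, -0.009]
orientation: [3.091, 0.556, 0.001]
contact_force: [-1.7, 0.3, 6.8]
grip_width: 0.0554
gripper_force: 31.0
```

Call:
send_rows:
  deltas:
    - {"dx":0,"dy":0,"dz":15,"rx":0,"ry":0,"rz":0}
    - {"dx":0,"dy":0,"dz":50,"rx":0,"ry":0,"rz":0}
    - {"dx":0,"dy":0,"dz":88,"rx":0,"ry":0,"rz":0}
    - {"dx":0,"dy":0,"dz":125,"rx":0,"ry":0,"rz":0}
    - {"dx":0,"dy":0,"dz":150,"rx":0,"ry":0,"rz":0}

```text
clock: 20.12
tcp_pos: [0.4547, -0.2566, 0.1437]
orientation: [3.09, 0.556, 0.005]
contact_force: [0.4, 0.5, -0.1]
grip_width: 0.0553
gripper_force: 32.4
```

Call:
send_rows:
  deltas:
    - {"dx":20,"dy":4,"dz":15,"rx":0,"ry":0,"rz":0}
    - {"dx":50,"dy":11,"dz":15,"rx":0,"ry":0,"rz":0}
    - {"dx":85,"dy":19,"dz":15,"rx":0,"ry":0,"rz":0}
    - {"dx":120,"dy":27,"dz":15,"rx":0,"ry":0,"rz":0}
    - {"dx":142,"dy":31,"dz":15,"rx":0,"ry":0,"rz":0}

```text
clock: 20.53
tcp_pos: [0.5989, -0.2233, 0.1557]
orientation: [-3.091, -0.559, -0.004]
contact_force: [1.5, -0.5, -0.1]
grip_width: 0.0552
gripper_force: 32.4
```

Call:
send_rows:
  deltas:
    - {"dx":8,"dy":2,"dz":0,"rx":0,"ry":0,"rz":0}
    - {"dx":11,"dy":3,"dz":0,"rx":0,"ry":0,"rz":0}
    - {"dx":11,"dy":3,"dz":-15,"rx":0,"ry":0,"rz":0}
    - {"dx":11,"dy":3,"dz":-30,"rx":0,"ry":0,"rz":0}
    - {"dx":11,"dy":3,"dz":-40,"rx":0,"ry":0,"rz":0}

```text
clock: 20.95
tcp_pos: [0.6043, -0.2232, 0.1137]
orientation: [-3.092, -0.554, 0.004]
contact_force: [-0.0, 0.5, -0.8]
grip_width: 0.0553
gripper_force: 32.4
```

Call:
send_rows:
  deltas:
    - {"dx":0,"dy":0,"dz":0,"rx":0,"ry":0,"rz":0}
    - {"dx":0,"dy":0,"dz":0,"rx":0,"ry":0,"rz":0}
    - {"dx":0,"dy":0,"dz":0,"rx":0,"ry":0,"rz":0}
    - {"dx":0,"dy":0,"dz":0,"rx":0,"ry":0,"rz":0}
    - {"dx":0,"dy":0,"dz":0,"rx":0,"ry":0,"rz":0}

```text
clock: 21.37
tcp_pos: [0.6071, -0.2225, 0.116]
orientation: [3.091, 0.555, 0.002]
contact_force: [-0.9, -0.3, -0.7]
grip_width: 0.0558
gripper_force: 32.4
```

```bash
python3 -c "
from h import *
d=tower(['green','yellow'])"
```

```text
green 360 [0.0867 0.1016 0.1183] [ 6.113e-01 -2.251e-01  3.040e-02  3.600e+02] u 277 300 v 268 287
yellow 277 [0.1335 0.1514 0.1664] [ 6.179e-01 -2.244e-01  3.550e-02  2.770e+02] u 275 299 v 247 271
[ 0.607  -0.2224  0.1158]
```

Aligned. Lowering to seat at about z 0.100.

Call:
send_rows:
  deltas:
    - {"dx":0,"dy":0,"dz":-3,"rx":0,"ry":0,"rz":0}
    - {"dx":0,"dy":0,"dz":-6,"rx":0,"ry":0,"rz":0}
    - {"dx":0,"dy":0,"dz":-9,"rx":0,"ry":0,"rz":0}
    - {"dx":0,"dy":0,"dz":-12,"rx":0,"ry":0,"rz":0}
    - {"dx":0,"dy":0,"dz":-14,"rx":0,"ry":0,"rz":0}

```text
clock: 21.83
tcp_pos: [0.6063, -0.2221, 0.1003]
orientation: [-3.092, -0.556, 0.001]
contact_force: [-0.1, 0.5, -0.3]
grip_width: 0.0552
gripper_force: 32.4
```

Call:
send_rows:
  deltas:
    - {"dx":0,"dy":0,"dz":-1,"rx":0,"ry":0,"rz":0}
    - {"dx":0,"dy":0,"dz":-2,"rx":0,"ry":0,"rz":0}
    - {"dx":0,"dy":0,"dz":-2.5,"rx":0,"ry":0,"rz":0}
    - {"dx":0,"dy":0,"dz":-2.5,"rx":0,"ry":0,"rz":0}

```text
clock: 22.17
tcp_pos: [0.6068, -0.2222, 0.1001]
orientation: [3.092, 0.556, 0.0]
contact_force: [-6.2, 1.4, 12.0]
grip_width: 0.0552
gripper_force: 33.5
```

Call:
send_rows:
  deltas:
    - {"dx":0,"dy":0,"dz":1.5,"rx":0,"ry":0,"rz":0}
    - {"dx":0,"dy":0,"dz":1.5,"rx":0,"ry":0,"rz":0}
    - {"dx":0,"dy":0,"dz":1.5,"rx":0,"ry":0,"rz":0}
    - {"dx":0,"dy":0,"dz":1.5,"rx":0,"ry":0,"rz":0}
  jaw: 80

```text
clock: 22.5
tcp_pos: [0.6065, -0.2222, 0.0997]
orientation: [-3.092, -0.556, 0.0]
contact_force: [0.1, -0.2, 0.7]
grip_width: 0.0794
gripper_force: 0.0
```

Call:
send_rows:
  deltas:
    - {"dx":0,"dy":0,"dz":10,"rx":0,"ry":0,"rz":0}
    - {"dx":0,"dy":0,"dz":30,"rx":0,"ry":0,"rz":0}
    - {"dx":0,"dy":0,"dz":50,"rx":0,"ry":0,"rz":0}
    - {"dx":0,"dy":0,"dz":65,"rx":0,"ry":0,"rz":0}
    - {"dx":0,"dy":0,"dz":65,"rx":0,"ry":0,"rz":0}

```text
clock: 22.92
tcp_pos: [0.609, -0.2227, 0.1693]
orientation: [3.089, 0.555, 0.009]
contact_force: [0.4, 0.2, 0.3]
grip_width: 0.0802
gripper_force: 0.0
```

Call:
send_rows:
  deltas:
    - {"dx":0,"dy":20,"dz":0,"rx":0,"ry":0,"rz":0}
    - {"dx":0,"dy":54,"dz":0,"rx":0,"ry":0,"rz":0}
    - {"dx":0,"dy":89,"dz":0,"rx":0,"ry":0,"rz":0}
    - {"dx":0,"dy":124,"dz":0,"rx":0,"ry":0,"rz":0}
    - {"dx":0,"dy":159,"dz":0,"rx":0,"ry":0,"rz":0}

```text
clock: 23.33
tcp_pos: [0.6061, -0.0618, 0.1647]
orientation: [-3.092, -0.555, 0.001]
contact_force: [0.9, -0.5, 0.4]
grip_width: 0.0802
gripper_force: 0.0
```

Call:
send_rows:
  deltas:
    - {"dx":0,"dy":35,"dz":0,"rx":0,"ry":0,"rz":0}
    - {"dx":0,"dy":70,"dz":0,"rx":0,"ry":0,"rz":0}
    - {"dx":0,"dy":105,"dz":0,"rx":0,"ry":0,"rz":0}
    - {"dx":0,"dy":140,"dz":0,"rx":0,"ry":0,"rz":0}
    - {"dx":0,"dy":175,"dz":0,"rx":0,"ry":0,"rz":0}

```text
clock: 23.75
tcp_pos: [0.6061, 0.1133, 0.1646]
orientation: [3.092, 0.556, -0.001]
contact_force: [0.2, 0.1, -0.5]
grip_width: 0.08
gripper_force: 0.0
```

Call:
send_rows:
  deltas:
    - {"dx":0,"dy":35,"dz":0,"rx":0,"ry":0,"rz":0}
    - {"dx":0,"dy":70,"dz":0,"rx":0,"ry":0,"rz":0}
    - {"dx":0,"dy":105,"dz":0,"rx":0,"ry":0,"rz":0}
    - {"dx":-1,"dy":130,"dz":0,"rx":0,"ry":0,"rz":0}
    - {"dx":-1,"dy":140,"dz":0,"rx":0,"ry":0,"rz":0}

```text
clock: 24.17
tcp_pos: [0.6038, 0.2575, 0.1648]
orientation: [-3.087, -0.565, 0.001]
contact_force: [-0.6, 0.8, 0.5]
grip_width: 0.0802
gripper_force: 0.0
```

```bash
python3 -c "
from h import *
d=tower(['blue','green','yellow'])
P=cloud(d);m=mask(d,'red')&(abs(P[...,0]-.606)<.045)&(abs(P[...,1]-.252)<.045);print(circ(P,.03,.06,m),circ(P,.0,.06,m))
e=grab('top');P=cloud(e);m=mask(e,'yellow')&(abs(P[...,0]-.608)<.05)&(abs(P[...,1]+.22)<.05);print('top yellow',circ(P,.14,.17,m),np.percentile(P[m][:,2],97))
"
```

```text
blue 239 [0.0552 0.0695 0.0852] [ 6.152e-01 -2.297e-01  2.780e-02  2.390e+02] u 278 301 v 283 298
green 248 [0.0869 0.1012 0.1174] [ 6.132e-01 -2.285e-01  2.770e-02  2.480e+02] u 277 300 v 270 287
yellow 513 [0.1187 0.137  0.151 ] [ 6.083e-01 -2.254e-01  3.140e-02  5.130e+02] u 275 299 v 252 276
[0.6039 0.2575 0.1647]
(0.607912003993988, 0.2496059536933899, 0.017168080434203148, 54) (0.607324481010437, 0.24793270230293274, 0.03074750117957592, 190)
top yellow (0.6064545512199402, -0.22229203581809998, 0.029021529480814934, 237) 0.15343308262632616
```

The tower is good, with the yellow rim at about 0.152. Going down on the lid knob.

Call:
send_rows:
  deltas:
    - {"dx":0,"dy":0,"dz":-25,"rx":0,"ry":0,"rz":0}
    - {"dx":0,"dy":0,"dz":-60,"rx":0,"ry":0,"rz":0}
    - {"dx":0,"dy":0,"dz":-85,"rx":0,"ry":0,"rz":0}
    - {"dx":0,"dy":0,"dz":-85,"rx":0,"ry":0,"rz":0}
    - {"dx":0,"dy":0,"dz":-85,"rx":0,"ry":0,"rz":0}
  jaw: 70

```text
clock: 24.68
tcp_pos: [0.6053, 0.2486, 0.0789]
orientation: [3.091, 0.552, -0.005]
contact_force: [0.2, 0.4, 1.0]
grip_width: 0.0703
gripper_force: 0.0
```

Call:
send_rows:
  deltas:
    - {"dx":0,"dy":0,"dz":-20,"rx":0,"ry":0,"rz":0}
    - {"dx":0,"dy":0,"dz":-40,"rx":0,"ry":0,"rz":0}
    - {"dx":0,"dy":0,"dz":-58,"rx":0,"ry":0,"rz":0}
    - {"dx":0,"dy":0,"dz":-70,"rx":0,"ry":0,"rz":0}
    - {"dx":0,"dy":0,"dz":-79,"rx":0,"ry":0,"rz":0}

```text
clock: 25.1
tcp_pos: [0.6068, 0.2511, 0.0017]
orientation: [3.092, 0.554, 0.003]
contact_force: [0.2, -0.0, 0.2]
grip_width: 0.0702
gripper_force: 0.0
```

Call:
send_rows:
  deltas:
    - {"dx":0,"dy":0,"dz":0,"rx":0,"ry":0,"rz":0}
    - {"dx":0,"dy":0,"dz":0,"rx":0,"ry":0,"rz":0}
    - {"dx":0,"dy":0,"dz":0,"rx":0,"ry":0,"rz":0}

```text
clock: 25.35
tcp_pos: [0.6067, 0.2522, 0.0024]
orientation: [-3.092, -0.555, -0.003]
contact_force: [0.1, -1.4, -0.5]
grip_width: 0.0701
gripper_force: 0.0
```

```bash
python3 -c "
from h import *
d=tip()
cv2.imwrite('pics/lid1.png',cv2.resize(d['frame'][170:240,320:420],None,fx=6,fy=6,interpolation=cv2.INTER_CUBIC))"
```

```text
tcp [0.6066 0.2522 0.0024] w 0.0703 tip med [0.6249 0.2064 0.0491] min 0.035 a,b 0.0493 0.0018 row 221 F [-0.3  1.4 -0.2]
```

View pics/lid1.png

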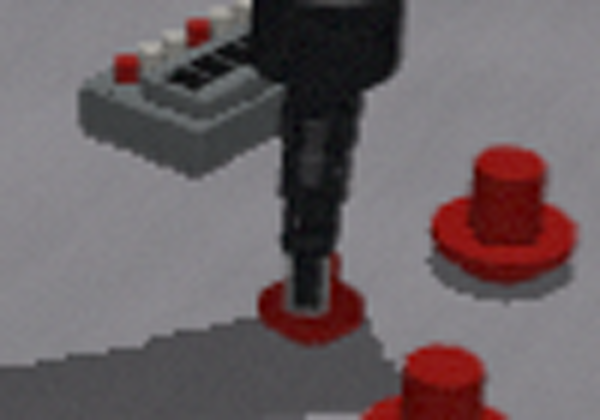

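The fingers straddle the small lid's knob at crop (310,290). Lowering 6 mm and gripping.

Call:
send_rows:
  deltas:
    - {"dx":0,"dy":0,"dz":-3,"rx":0,"ry":0,"rz":0}
    - {"dx":0,"dy":0,"dz":-5.5,"rx":0,"ry":0,"rz":0}
    - {"dx":0,"dy":0,"dz":-5.5,"rx":0,"ry":0,"rz":0}

```text
clock: 25.65
tcp_pos: [0.6055, 0.2516, -0.0047]
orientation: [3.092, 0.556, -0.001]
contact_force: [0.4, -0.0, -0.4]
grip_width: 0.0693
gripper_force: 0.0
```

Call:
send_rows:
  deltas:
    - {"dx":0,"dy":0,"dz":0,"rx":0,"ry":0,"rz":0}
    - {"dx":0,"dy":0,"dz":0,"rx":0,"ry":0,"rz":0}
    - {"dx":0,"dy":0,"dz":0,"rx":0,"ry":0,"rz":0}
    - {"dx":0,"dy":0,"dz":0,"rx":0,"ry":0,"rz":0}
    - {"dx":0,"dy":0,"dz":0,"rx":0,"ry":0,"rz":0}
  jaw: 20
  newtons: 30

```text
clock: 26.07
tcp_pos: [0.6059, 0.2519, -0.0043]
orientation: [-3.092, -0.556, -0.001]
contact_force: [0.2, -0.6, 1.7]
grip_width: 0.027
gripper_force: 29.5
```

Call:
send_rows:
  deltas:
    - {"dx":0,"dy":0,"dz":0,"rx":0,"ry":0,"rz":0}
    - {"dx":0,"dy":0,"dz":0,"rx":0,"ry":0,"rz":0}
    - {"dx":0,"dy":0,"dz":0,"rx":0,"ry":0,"rz":0}

```text
clock: 26.32
tcp_pos: [0.6058, 0.2519, -0.0043]
orientation: [-3.092, -0.556, -0.001]
contact_force: [0.1, -0.3, 2.7]
grip_width: 0.0268
gripper_force: 29.6
```

```bash
python3 -c "
from h import *
d=tip(); held('red')"
```

```text
tcp [ 0.6059  0.2518 -0.0043] w 0.027 tip med [0.6153 0.2268 0.0353] min 0.023 a,b 0.0271 0.0013 row 221 F [-0.5  0.6  1.7]
red 109 tcp [ 0.6059  0.2519 -0.0043] w 0.0272 F [0.5 0.2 1.9] z pct [0.0066 0.0088 0.0126 0.0199 0.0393] u 363 380 v 213 227 circ [6.111e-01 2.461e-01 3.090e-02 1.090e+02]
```

Call:
send_rows:
  deltas:
    - {"dx":0,"dy":0,"dz":15,"rx":0,"ry":0,"rz":0}
    - {"dx":0,"dy":0,"dz":50,"rx":0,"ry":0,"rz":0}
    - {"dx":0,"dy":0,"dz":88,"rx":0,"ry":0,"rz":0}
    - {"dx":0,"dy":0,"dz":125,"rx":0,"ry":0,"rz":0}
    - {"dx":0,"dy":-15,"dz":160,"rx":0,"ry":0,"rz":0}

```text
clock: 26.83
tcp_pos: [0.6045, 0.2406, 0.1586]
orientation: [-3.088, -0.563, -0.001]
contact_force: [0.7, -0.0, 0.6]
grip_width: 0.0273
gripper_force: 29.7
```

Call:
send_rows:
  deltas:
    - {"dx":0,"dy":-28,"dz":18,"rx":0,"ry":0,"rz":0}
    - {"dx":0,"dy":-61,"dz":30,"rx":0,"ry":0,"rz":0}
    - {"dx":0,"dy":-95,"dz":30,"rx":0,"ry":0,"rz":0}
    - {"dx":0,"dy":-129,"dz":30,"rx":0,"ry":0,"rz":0}
    - {"dx":0,"dy":-163,"dz":30,"rx":0,"ry":0,"rz":0}

```text
clock: 27.25
tcp_pos: [0.6052, 0.0722, 0.1868]
orientation: [3.092, 0.557, 0.001]
contact_force: [0.2, 0.0, -1.6]
grip_width: 0.0271
gripper_force: 29.7
```

Call:
send_rows:
  deltas:
    - {"dx":0,"dy":-34,"dz":0,"rx":0,"ry":0,"rz":0}
    - {"dx":0,"dy":-68,"dz":0,"rx":0,"ry":0,"rz":0}
    - {"dx":0,"dy":-102,"dz":0,"rx":0,"ry":0,"rz":0}
    - {"dx":0,"dy":-136,"dz":0,"rx":0,"ry":0,"rz":0}
    - {"dx":0,"dy":-168,"dz":0,"rx":0,"ry":0,"rz":0}

```text
clock: 27.67
tcp_pos: [0.605, -0.0962, 0.1864]
orientation: [3.092, 0.555, 0.0]
contact_force: [0.7, -1.7, -0.7]
grip_width: 0.0273
gripper_force: 29.7
```

Call:
send_rows:
  deltas:
    - {"dx":0,"dy":-32,"dz":0,"rx":0,"ry":0,"rz":0}
    - {"dx":0,"dy":-62,"dz":0,"rx":0,"ry":0,"rz":0}
    - {"dx":0,"dy":-88,"dz":0,"rx":0,"ry":0,"rz":0}
    - {"dx":0,"dy":-108,"dz":0,"rx":0,"ry":0,"rz":0}
    - {"dx":0,"dy":-122,"dz":0,"rx":0,"ry":0,"rz":0}

```text
clock: 28.08
tcp_pos: [0.6048, -0.2192, 0.1861]
orientation: [3.092, 0.551, -0.001]
contact_force: [-0.3, -0.5, -0.2]
grip_width: 0.0274
gripper_force: 29.7
```

Call:
send_rows:
  deltas:
    - {"dx":0.5,"dy":-6,"dz":0,"rx":0,"ry":0,"rz":0}
    - {"dx":0.5,"dy":-6,"dz":0,"rx":0,"ry":0,"rz":0}
    - {"dx":0.5,"dy":-6,"dz":0,"rx":0,"ry":0,"rz":0}
    - {"dx":0.5,"dy":-6,"dz":0,"rx":0,"ry":0,"rz":0}
    - {"dx":0.5,"dy":-6,"dz":0,"rx":0,"ry":0,"rz":0}

```text
clock: 28.5
tcp_pos: [0.6065, -0.2201, 0.1856]
orientation: [-3.09, -0.56, -0.0]
contact_force: [0.8, -0.5, -0.7]
grip_width: 0.0267
gripper_force: 29.7
```

```bash
python3 -c "
from h import *
d=tower(['yellow','red'])
cv2.imwrite('pics/lid2.png',cv2.resize(d['frame'][200:320,230:350],None,fx=5,fy=5,interpolation=cv2.INTER_CUBIC))"
```

```text
yellow 510 [0.1192 0.137  0.1505] [ 6.109e-01 -2.238e-01  3.160e-02  5.100e+02] u 276 299 v 252 276
red 223 [0.1897 0.2041 0.2319] [ 6.091e-01 -2.229e-01  3.010e-02  2.230e+02] u 275 300 v 225 262
[ 0.6064 -0.2205  0.1856]
```

View pics/lid2.png

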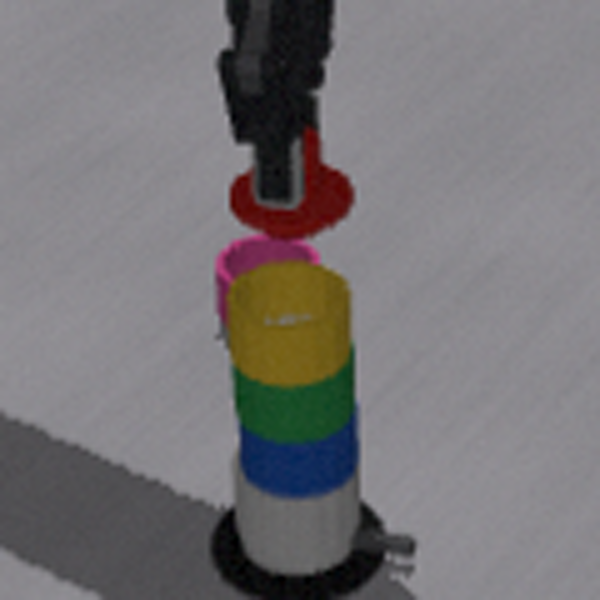

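The tower is straight, with the yellow rim at crop (290,300) and the lid above it at (290,195). Lowering the lid.

Call:
send_rows:
  deltas:
    - {"dx":0,"dy":0,"dz":-12,"rx":0,"ry":0,"rz":0}
    - {"dx":0,"dy":0,"dz":-24,"rx":0,"ry":0,"rz":0}
    - {"dx":0,"dy":0,"dz":-31,"rx":0,"ry":0,"rz":0}
    - {"dx":0,"dy":0,"dz":-34,"rx":0,"ry":0,"rz":0}
    - {"dx":0,"dy":0,"dz":-34,"rx":0,"ry":0,"rz":0}

```text
clock: 28.97
tcp_pos: [0.6052, -0.2219, 0.1497]
orientation: [-3.091, -0.556, 0.004]
contact_force: [-0.1, 0.8, -0.4]
grip_width: 0.0269
gripper_force: 29.7
```

Call:
send_rows:
  deltas:
    - {"dx":0,"dy":0,"dz":0,"rx":0,"ry":0,"rz":0}
    - {"dx":0,"dy":0,"dz":0,"rx":0,"ry":0,"rz":0}
    - {"dx":0,"dy":0,"dz":0,"rx":0,"ry":0,"rz":0}
    - {"dx":0,"dy":0,"dz":0,"rx":0,"ry":0,"rz":0}

```text
clock: 29.3
tcp_pos: [0.6065, -0.2223, 0.152]
orientation: [3.092, 0.556, 0.001]
contact_force: [0.4, 0.5, -1.5]
grip_width: 0.0268
gripper_force: 29.7
```

Call:
send_rows:
  deltas:
    - {"dx":0,"dy":0,"dz":-3,"rx":0,"ry":0,"rz":0}
    - {"dx":0,"dy":0,"dz":-6,"rx":0,"ry":0,"rz":0}
    - {"dx":0,"dy":0,"dz":-9,"rx":0,"ry":0,"rz":0}
    - {"dx":0,"dy":0,"dz":-11,"rx":0,"ry":0,"rz":0}
    - {"dx":0,"dy":0,"dz":-13,"rx":0,"ry":0,"rz":0}

```text
clock: 29.72
tcp_pos: [0.606, -0.2222, 0.1381]
orientation: [-3.092, -0.556, 0.001]
contact_force: [0.2, 1.2, -0.5]
grip_width: 0.027
gripper_force: 29.7
```

Call:
send_rows:
  deltas:
    - {"dx":0,"dy":0,"dz":-1,"rx":0,"ry":0,"rz":0}
    - {"dx":0,"dy":0,"dz":-2,"rx":0,"ry":0,"rz":0}
    - {"dx":0,"dy":0,"dz":-2.5,"rx":0,"ry":0,"rz":0}
    - {"dx":0,"dy":0,"dz":-2.5,"rx":0,"ry":0,"rz":0}

```text
clock: 30.05
tcp_pos: [0.6063, -0.2222, 0.1367]
orientation: [3.092, 0.556, 0.001]
contact_force: [-2.0, 0.3, 4.2]
grip_width: 0.0269
gripper_force: 30.0
```

Contact at the predicted height (0.1367). Releasing and backing off.

Call:
send_rows:
  deltas:
    - {"dx":0,"dy":0,"dz":0.5,"rx":0,"ry":0,"rz":0}
    - {"dx":0,"dy":0,"dz":0.5,"rx":0,"ry":0,"rz":0}
    - {"dx":0,"dy":0,"dz":0.5,"rx":0,"ry":0,"rz":0}
    - {"dx":0,"dy":0,"dz":0.5,"rx":0,"ry":0,"rz":0}
    - {"dx":0,"dy":0,"dz":0.5,"rx":0,"ry":0,"rz":0}
  jaw: 65

```text
clock: 30.47
tcp_pos: [0.6061, -0.2222, 0.1364]
orientation: [-3.092, -0.556, 0.0]
contact_force: [0.2, -1.0, -0.0]
grip_width: 0.0653
gripper_force: 0.0
```

Call:
send_rows:
  deltas:
    - {"dx":0,"dy":0,"dz":10,"rx":0,"ry":0,"rz":0}
    - {"dx":0,"dy":0,"dz":30,"rx":0,"ry":0,"rz":0}
    - {"dx":0,"dy":0,"dz":60,"rx":0,"ry":0,"rz":0}
    - {"dx":0,"dy":0,"dz":90,"rx":0,"ry":0,"rz":0}
    - {"dx":0,"dy":0,"dz":105,"rx":0,"ry":0,"rz":0}

```text
clock: 30.88
tcp_pos: [0.6078, -0.2225, 0.2464]
orientation: [3.09, 0.556, 0.008]
contact_force: [1.1, 0.0, 0.3]
grip_width: 0.0647
gripper_force: 0.0
```

Call:
send_rows:
  deltas:
    - {"dx":0,"dy":0,"dz":0,"rx":0,"ry":0,"rz":0}
    - {"dx":0,"dy":0,"dz":0,"rx":0,"ry":0,"rz":0}
    - {"dx":0,"dy":0,"dz":0,"rx":0,"ry":0,"rz":0}
    - {"dx":0,"dy":0,"dz":0,"rx":0,"ry":0,"rz":0}
    - {"dx":0,"dy":0,"dz":0,"rx":0,"ry":0,"rz":0}

```text
clock: 31.3
tcp_pos: [0.6054, -0.222, 0.2402]
orientation: [-3.091, -0.556, 0.003]
contact_force: [0.1, 0.5, -0.1]
grip_width: 0.0646
gripper_force: 0.0
```

```bash
python3 -c "
from h import *
d=tower(['blue','green','yellow','red'])
cv2.imwrite('pics/fin.png',cv2.resize(d['frame'][200:320,230:350],None,fx=5,fy=5,interpolation=cv2.INTER_CUBIC))"
```

```text
blue 245 [0.0541 0.0694 0.0862] [ 6.203e-01 -2.189e-01  3.870e-02  2.450e+02] u 278 306 v 83 299
green 249 [0.0875 0.1025 0.1173] [ 6.119e-01 -2.266e-01  2.830e-02  2.490e+02] u 277 300 v 269 287
yellow 265 [0.1181 0.134  0.1485] [ 6.126e-01 -2.313e-01  2.730e-02  2.650e+02] u 276 299 v 261 276
red 358 [0.1514 0.157  0.1844] [ 6.104e-01 -2.253e-01  2.990e-02  3.580e+02] u 275 299 v 244 264
[ 0.6055 -0.222   0.2403]
```

View pics/fin.png

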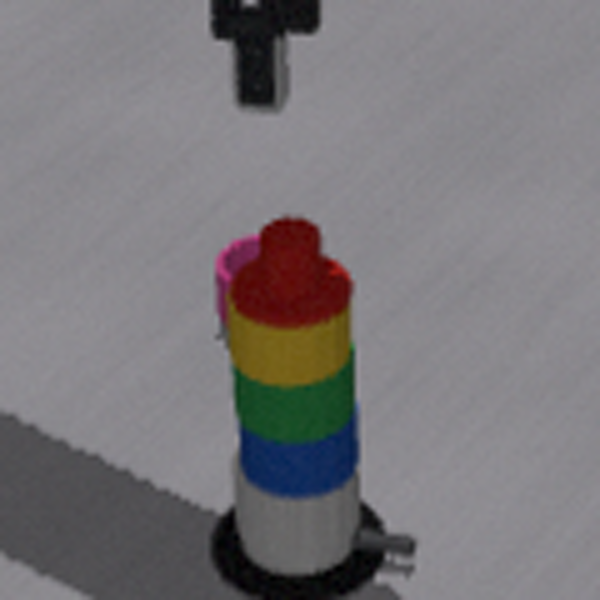

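The tower is complete and level, with the lid flush at crop (290,290) and the gripper clear. Handing in.

```bash
python3 -c "
from bench import r
print(r.hand_in())"
```

```text
the job is handed in; nothing more can be done
None
```

The sieve tower is built on the receiver (blue, green, yellow, red lid), each part seated at its expected height and level in the last picture; the gripper is open and clear, and the job was handed in at about 31 s (no verdict was returned).

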